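Pack the craft-stall order and close the carton

ROBOT

A 7-joint arm with a two-finger parallel gripper is mounted at the origin on the work surface. World frame = base frame: x ahead of the robot, y to its left, z up, the work surface at z = 0. Lengths are in m, angles in rad, forces in N, time in s.
With the tool pointing down it reaches from about 0.4 to 0.875 m from the base axis. Payload 6.5 kg.
Tool frame: the origin (TCP) lies between the finger pads; the fingertips stand 22 mm ahead of it and the grasp point (between the pads) lies 3 mm ahead of it; z points along the fingers, y is the direction in which the jaws open and shut (so a half turn about z gives the same grasp; the last joint's range is limited). The gripper opens to 85 mm and grips with 20 to 120 N. Pads are 22 mm wide; open, the fingers measure 114 mm over their backs; the gripper's body (76 mm by 85 mm) begins 54 mm behind the grasp point. The pads swing forward as they close: fully open they stand 13 mm farther back than shut.
Start: joints at [1.214, 0.536, -0.004, 1.538, 0.003, 1.067, -0.071], TCP at [0.186, -0.623, 0.253] pointing down, gripper open.
Joint ranges: [-2.7, 2.7], [-0.37, 2.16], [-1.27, 1.26], [0.24, 2.4], [-1.31, 4.45], [0.19, 1.91], [-2.76, 2.76]. Speed limits (rad/s): [2.39, 2.39, 3.14, 3.14, 3.14, 3.14, 3.14].

INTERFACE

Orientations are given as a unit quaternion [w, x, y, z].
In Python, from workcell import r gives the robot as it stands.
- The arm moves only by the tool send_rows, never from a script. Its argument "steps" is a list of rows, each an object of numbers: "wx", "wy", "wz": the turn, a rotation vector about the tool's x, y, z in degrees; "x", "y", "z": the shift along the tool's x, y, z in mm; "grip": the opening, from 0 (shut) to 1 (fully open). A call has 1 to 5 rows; each row shifts and turns the commanded pose from where the row before left it, along the tool's axes as they then stand; what a row does not reach is not made up. A row lasts 1/12 s, in which the tool goes at most 41.7 mm and 7.16 degrees, less where a joint would pass 70% of its speed; a pose out of reach is approached as far as the arm can. A call is refused whole if a number of a shift passes 41.7 or a number of a turn 7.16, either way. A call with a gripper value outside its range is refused whole. The fingers move at their own pace and stop on an object; the grip force is fixed at half the most. Time passes only in rows, so rows that do not move let the fingers close. It gives the time, the measured TCP pose, the force and the opening at its end, in the units of the state.
- r.observe(): the state, without advancing time (a new reading comes with each control period).
- r.camera(name): name is "scene" or "top" or "wrist"; returns a dict with "img" (400x640x3 uint8, red, green, blue), "vfov" (degrees; the focal length in pixels is half the picture's height over the tangent of half this angle, whatever the lens; pixels are square), "cx", "cy" (the principal point, pixels), "dist" ([k1, k2, p1, p2, k3] as OpenCV has them; the pictures are not rectified), "view" (4x4, takes a point from world to camera coordinates). Camera axes: x right, y down, z forward; pixel columns grow to the right and rows downward; lengths in m; the calibration is good to about 2 mm. A picture is of the moment at which its call begins. There is no depth.
- r.sign_off(): hands the job in, once; it reports no verdict.
The state is a dict: "time_s": time; "joints": joint angles; "qvel": joint speeds; "joint_torque": joint torques, N m; "eef_pos": TCP position; "eef_rot": TCP orientation; "wrist_force": force on the tool from outside, world axes, zero at the start; "torque": the same for the moment, N m; "grip_width": finger opening in m.
Only numpy, scipy, OpenCV 4.12 (cv2) and the standard library are available. Lean on these libraries where they do the work, as an engineer would, in place of code of your own. Each camera call takes 0.05 s, during which the arm holds its last target.

TASK

Pack the order: lift every clip-on wooden animal off the display rail (each is held by a sprung catch) and put them all, with every round trinket pot on the table, into the open carton. Only when everything is inside, fold the two short end flaps (left and right) down flat, and after both of them the two long flaps (near and far). Finally lay the steel bar flat in the middle of the closed top, across the seam, so that it holds both long flaps down; leave the glue bottle and the bowl where they are.

Things in the scene. Friction and masses are not known exactly. Their poses are not given: they have to be found in the camera images.
- carton: Open shipping carton of brown card, fixed to the table: outside 150 (x) x 260 (y) x 60 mm high, walls and floor 4 mm (56 mm deep inside). Origin at the centre of its underside, z up. Short flaps at its y ends, long flaps on its x sides. With all flaps folded its top is 68 mm above the origin; the seam where the long flaps meet runs along y at x = 0.
- flap_left (a joint): Angle (rad) of the carton's left short flap; hinge on the +y rim at carton y = +130, z = 62 mm; 75 mm deep from hinge to free edge, 4 mm thick, 144 mm wide. 0 = folded flat over the opening, 1.57 = upright, more = leaning outward (stop at 2.3). Stiff paper hinge, stays where left; under 1 N at the free edge moves it. 
- flap_right (a joint): Angle (rad) of the carton's right short flap; hinge on the -y rim at carton y = -130, z = 62 mm; 75 mm deep from hinge to free edge, 4 mm thick, 144 mm wide. 0 = folded flat over the opening, 1.57 = upright, more = leaning outward (stop at 2.3). Stiff paper hinge, stays where left; under 1 N at the free edge moves it. 
- flap_near (a joint): Angle (rad) of the carton's near long flap; hinge on the -x rim at carton x = -75, z = 66 mm; 75 mm deep from hinge to free edge, 4 mm thick, 258 mm wide. 0 = folded flat over the opening, 1.57 = upright, more = leaning outward (stop at 2.3). Stiff paper hinge, stays where left; under 1 N at the free edge moves it. Lies over the short flaps.
- flap_far (a joint): Angle (rad) of the carton's far long flap; hinge on the +x rim at carton x = +75, z = 66 mm; 75 mm deep from hinge to free edge, 4 mm thick, 258 mm wide. 0 = folded flat over the opening, 1.57 = upright, more = leaning outward (stop at 2.3). Stiff paper hinge, stays where left; under 1 N at the free edge moves it. Lies over the short flaps.
- flap_left_edge (a point): Middle of the free edge of the left flap.
- flap_right_edge (a point): Middle of the free edge of the right flap.
- flap_near_edge (a point): Middle of the free edge of the near flap.
- flap_far_edge (a point): Middle of the free edge of the far flap.
- rail: Fixed wooden display rail: a bar 12 mm thick (x), 270 mm long (y), its top 60 mm and its underside 40 mm above the table, between two end posts of 64 mm height on a base board 90 x 290 x 12 mm. Origin under the centre of the board. Steel balls stick out 4 mm from its front (-x) face at y = -90, 0 and 90 mm and yield on springs.
- cat: Clip-on cat (two pointed ears) of pale wood, may be absent; 31 (x) x 46 (y) x 50 mm (z), 40 to 85 g. Origin: centre of underside, z up, face to -x. z 23 to 46: block 22 (x) x 46 (y) mm; ears to 50. Below z = 24: saddle 31 (x) x 40 (y) mm with a slot from below, 14 mm wide (x), 16 deep, along y, that straddles the rail. Sprung ball catch: pull straight up, 3 to 10 N; clear after 20 mm.
- bear: Clip-on bear (two round ears) of pale wood, may be absent; 31 (x) x 46 (y) x 50 mm (z), 40 to 85 g. Origin: centre of underside, z up, face to -x. z 23 to 46: block 22 (x) x 46 (y) mm; ears to 50. Below z = 24: saddle 31 (x) x 40 (y) mm with a slot from below, 14 mm wide (x), 16 deep, along y, that straddles the rail. Sprung ball catch: pull straight up, 3 to 10 N; clear after 20 mm.
- sheep: Clip-on sheep (three round tufts) of pale wood, may be absent; 31 (x) x 46 (y) x 50 mm (z), 40 to 85 g. Origin: centre of underside, z up, face to -x. z 23 to 46: block 22 (x) x 46 (y) mm; ears to 50. Below z = 24: saddle 31 (x) x 40 (y) mm with a slot from below, 14 mm wide (x), 16 deep, along y, that straddles the rail. Sprung ball catch: pull straight up, 3 to 10 N; clear after 20 mm.
- pot0: A turned wooden trinket pot, closed, round: 52 mm diameter up to z = 32 mm, then a lid 47 mm wide and a low knob to 40 mm. Origin at the centre of its underside, z up. Stands loose on the table; may be absent. 40 to 85 g.
- pot1: A turned wooden trinket pot, closed, round: 52 mm diameter up to z = 32 mm, then a lid 47 mm wide and a low knob to 40 mm. Origin at the centre of its underside, z up. Stands loose on the table; may be absent. 40 to 85 g.
- pot2: A turned wooden trinket pot, closed, round: 52 mm diameter up to z = 32 mm, then a lid 47 mm wide and a low knob to 40 mm. Origin at the centre of its underside, z up. Stands loose on the table; may be absent. 40 to 85 g.
- weight: Flat steel bar used as a holding-down weight, 90 (x) x 40 (y) x 20 mm (z), 0.5 kg, loose on the table. Origin at the centre of its underside, z up.
- glue: White glue bottle, 44 mm diameter, 110 mm high; origin under its centre. Bystander.
- bowl: Green plastic bowl, 120 mm wide, 55 mm high; origin under its centre. Bystander.
Mind the look-alikes: they are no part of the job. What is shaped like the bear but purple is not meant.

How it is judged:
By the outcome, as a careful person would: the job done as asked, in the order asked, and still so for the second after the job is handed in, with the robot touching nothing.
Of cat, bear, sheep only 1 to 2 are there at a start; the rules pass over those that are not, and their reading is None.
Of pot0, pot1, pot2 only 2 to 2 are there at a start; the rules pass over those that are not, and their reading is None.
At some moment in a run one of pot0, pot1, pot2, weight may be knocked a few centimetres aside while the robot is not near it.
Once in a run the grip may slacken for a moment while it holds something.
It also fails if it takes over 210 s, if anything falls off the work surface, if the arm or the gripper's body presses on something with over 40 N, if the wrist force passes 120 N, or if a joint passes its speed limit or range.

## Working session

There is one attempt and no reset: what is moved stays moved. The work goes in short steps, Python scripts to look and compute and a tool call to move; the robot and the scene stay as the last step left them, time stands still between calls to the robot, and variables do not carry over. Pictures are saved under pics/ and viewed, and the job is handed in when it is done.

Besides the shell and the picture viewer there is one more tool, called after ">>>" as name(argument=value, ...) on one line, values as JSON. send_rows: Moves the arm, as the interface text tells. Its arguments: {"type":"object","properties":{"steps":{"type":"array","items":{"type":"object","properties":{"wx":{"type":"number"},"wy":{"type":"number"},"wz":{"type":"number"},"x":{"type":"number"},"y":{"type":"number"},"z":{"type":"number"},"grip":{"type":"number"}}}}},"required":["steps"]}

```bash
ls; mkdir -p pics; python3 - <<'E'
from workcell import r
import cv2,json
o=r.observe(); print(o)
for n in ["scene","top","wrist"]:
    c=r.camera(n); cv2.imwrite(f"pics/{n}0.png",c["img"][:,:,::-1])
    print(n,c["vfov"],c["cx"],c["cy"],c["dist"],c["view"])
E
```

```text
pics
{'time_s': 0.0, 'joints': array([ 1.21377767,  0.53719662, -0.00440906,  1.53889092,  0.00260921,
        1.06731481, -0.07123383]), 'qvel': array([ 5.76724392e-04,  1.36638812e-05,  7.68325093e-04,  1.26450106e-03,
       -7.07283136e-04,  5.34339385e-04, -2.84361214e-04]), 'joint_torque': array([ 3.39763010e-04, -5.83410931e+01,  1.04894478e+00, -2.59100175e+01,
        1.23941796e-02,  9.77198157e-03,  7.35848630e-06]), 'eef_pos': array([ 0.18616773, -0.62213119,  0.25238668]), 'eef_rot': array([-8.78027050e-04,  9.89445031e-01,  1.44905891e-01, -2.07038877e-04]), 'wrist_force': array([-0.44754126, -0.19082532, -0.73410284]), 'torque': array([ 0.03998484, -0.03849174,  0.02925455]), 'grip_width': 0.08559993797071815}
scene 47.778814210916565 317.7654620674303 199.05856867801106 [0.02070221 0.         0.         0.         0.        ] [[-2.06234785e-01  9.78502397e-01  5.22759999e-04  8.93459043e-02]
 [ 7.75804964e-01  1.63838641e-01 -6.09330417e-01 -4.04589353e-01]
 [-5.96316922e-01 -1.25259568e-01 -7.92916243e-01  1.46420448e+00]
 [ 0.00000000e+00  0.00000000e+00  0.00000000e+00  1.00000000e+00]]
top 43.492494618481615 334.10559551555156 196.45168697927932 [-0.16018162  0.          0.          0.          0.        ] [[-0.0042949  -0.9999781  -0.00503521  0.04998611]
 [-0.98743564  0.00503631 -0.15794143  0.61200461]
 [ 0.15796333  0.0042936  -0.98743564  1.33243501]
 [ 0.          0.          0.          1.        ]]
wrist 59.80553891108228 315.47242466076534 203.17542342610452 [-0.07641575  0.          0.          0.          0.        ] [[ 2.87461901e-01 -9.57791934e-01 -5.15709749e-04 -6.48474372e-01]
 [-9.06479910e-01 -2.72235426e-01  3.22772436e-01 -4.15692329e-02]
 [-3.09289230e-01 -9.23172976e-02 -9.46476460e-01  3.80424406e-01]
 [ 0.00000000e+00  0.00000000e+00  0.00000000e+00  1.00000000e+00]]
```

View pics/scene0.png

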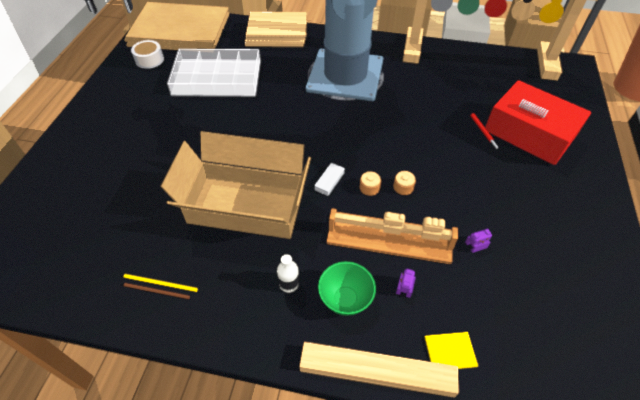

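View pics/top0.png

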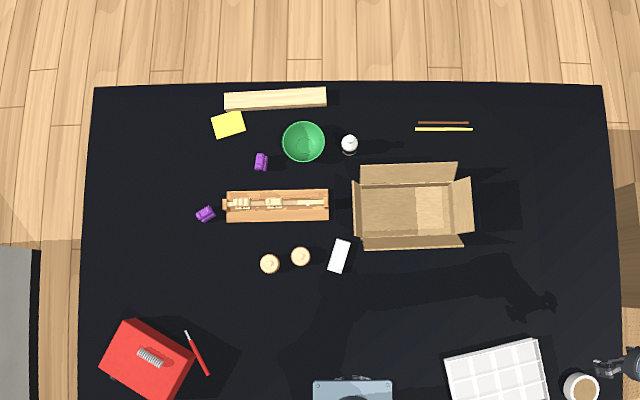

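View pics/wrist0.png

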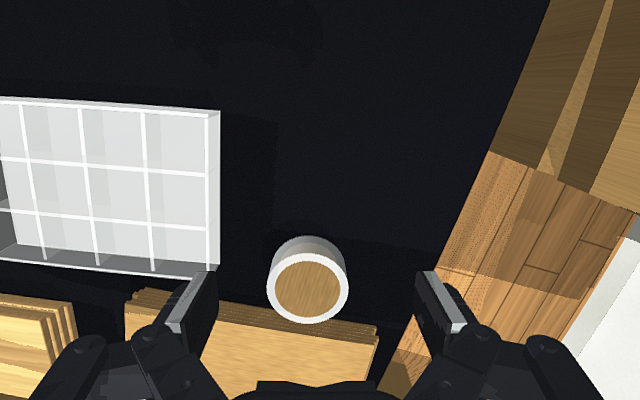

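```bash
cat > h.py <<'E'
from workcell import r
import cv2, numpy as np
from scipy.spatial.transform import Rotation as R
def K(c):
    f=c["img"].shape[0]/2/np.tan(np.radians(c["vfov"]/2)); return np.array([[f,0,c["cx"]],[0,f,c["cy"]],[0,0,1.]])
def ray(c,uv):
    p=cv2.undistortPoints(np.array(uv,float).reshape(-1,1,2),K(c),np.array(c["dist"],float))[:,0]
    V=np.array(c["view"]); d=np.c_[p,np.ones(len(p))]@V[:3,:3]; o=-V[:3,:3].T@V[:3,3]; return o,d
def onz(c,uv,z):
    o,d=ray(c,uv); return o+d*((z-o[2])/d[:,2])[:,None]
def proj(c,P):
    V=np.array(c["view"]); rv=cv2.Rodrigues(V[:3,:3])[0]
    return cv2.projectPoints(np.array(P,float).reshape(-1,3),rv,V[:3,3],K(c),np.array(c["dist"],float))[0][:,0]
def cam(n,name=None,crop=None,k=1):
    c=r.camera(n)
    if name:
        im=c["img"][:,:,::-1]
        if crop: x0,y0,x1,y1=crop; im=im[y0:y1,x0:x1]
        cv2.imwrite(f"pics/{name}.png",cv2.resize(im,None,fx=k,fy=k,interpolation=cv2.INTER_CUBIC))
    return c
def st():
    o=r.observe(); q=o["eef_rot"]; Rm=R.from_quat([q[1],q[2],q[3],q[0]])
    return o,np.array(o["eef_pos"]),Rm
def pst():
    o,p,Rm=st(); M=Rm.as_matrix()
    print("t",round(o["time_s"],2),"p",np.round(p*1e3,1),"x",np.round(M[:,0],3),"y",np.round(M[:,1],3),"z",np.round(M[:,2],3),"F",np.round(o["wrist_force"],1),"w",round(o["grip_width"]*1e3,1))
def go(target,yaw_y=None):
    """print tool-axes shift (mm) to target TCP, and yaw turn about tool z so that tool y axis lines up with world dir angle yaw_y deg (mod 180)"""
    o,p,Rm=st(); M=Rm.as_matrix(); d=M.T@(np.array(target)-p)*1e3
    s="shift tool mm %s"%np.round(d,1)
    if yaw_y is not None:
        a=np.degrees(np.arctan2(M[1,1],M[0,1])); e=(yaw_y-a+90)%180-90
        s+="  wz(tool, down) %.1f"%(-e)
    print(s)
E
python3 - <<'E'
from h import *
t=cam("top","topz",(190,120,490,290),2.6); s=cam("scene","scz",(150,120,500,310),2.28)
E
```

```text
(no output)
```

View pics/topz.png

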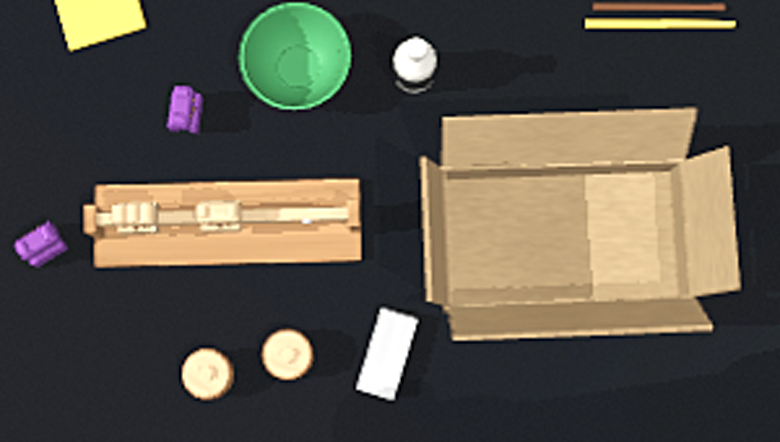

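View pics/scz.png

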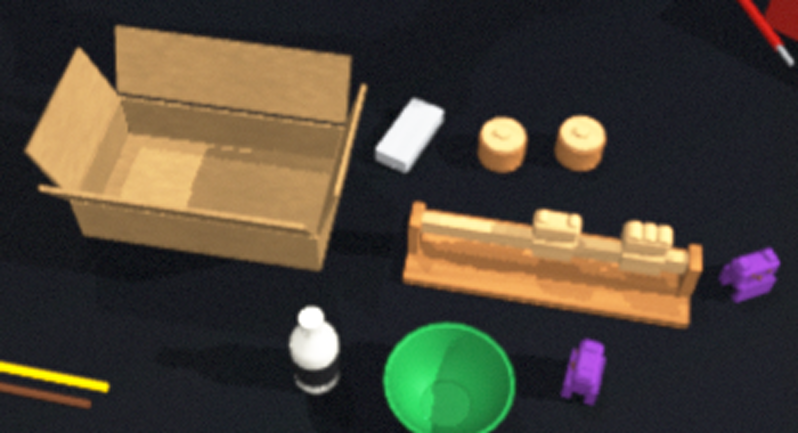

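```bash
cat > m.py <<'E'
from h import *
def tri(c1,u1,c2,u2):
    o1,d1=ray(c1,u1);o2,d2=ray(c2,u2);d1=d1[0]/np.linalg.norm(d1[0]);d2=d2[0]/np.linalg.norm(d2[0])
    A=np.c_[d1,-d2]; s=np.linalg.lstsq(A,o2-o1,rcond=None)[0]; a=o1+s[0]*d1;b=o2+s[1]*d2
    return (a+b)/2,np.linalg.norm(a-b)
def blobs(c,lo,hi,box,amin=40):
    hsv=cv2.cvtColor(c["img"],cv2.COLOR_RGB2HSV); m=cv2.inRange(hsv,np.array(lo),np.array(hi))
    k=np.zeros_like(m);x0,y0,x1,y1=box;k[y0:y1,x0:x1]=m[y0:y1,x0:x1]
    k=cv2.morphologyEx(k,cv2.MORPH_CLOSE,np.ones((3,3)))
    cs,_=cv2.findContours(k,cv2.RETR_EXTERNAL,cv2.CHAIN_APPROX_NONE); return [x for x in cs if cv2.contourArea(x)>amin]
def cen(x): m=cv2.moments(x); return [m["m10"]/m["m00"],m["m01"]/m["m00"]]
E
python3 - <<'E'
from m import *
t=r.camera("top");s=r.camera("scene")
for c,b1,b2 in ((t,(250,240,320,280),(320,230,360,280)),(s,(350,160,425,200),(305,155,350,200))):
    for x in blobs(c,(5,60,90),(30,255,255),b1): print("pot",cen(x),cv2.boundingRect(x),cv2.contourArea(x))
    for x in blobs(c,(0,0,110),(180,50,255),b2): print("w",cen(x),cv2.minAreaRect(x),cv2.contourArea(x))
E
```

```text
pot [269.211962833914, 263.43379790940764] (260, 254, 20, 20) 287.0
pot [299.94403892944035, 255.87652068126516] (290, 246, 20, 20) 274.0
w [338.4448051948052, 255.63564213564212] ((338.4568176269531, 255.6405487060547), (15.21894359588623, 33.15818405151367), 17.10272979736328) 462.0
pot [369.97379197379195, 182.8034398034398] (360, 171, 22, 25) 407.0
pot [404.38135938135935, 182.20472120472118] (394, 170, 22, 25) 409.5
w [329.2644787644788, 178.5817245817246] ((329.1644287109375, 178.26510620117188), (17.777332305908203, 34.32582092285156), 34.99201965332031) 518.0
```

```bash
python3 - <<'E'
from m import *
t=r.camera("top");s=r.camera("scene")
for n,a,b in (("potL",[269.2,263.4],[404.4,182.2]),("potR",[299.9,255.9],[370,182.8]),("w",[338.4,255.6],[329.2,178.4])):
    p,e=tri(t,a,s,b); print(n,np.round(p*1e3,1),round(e*1e3,1))
rect=cv2.boxPoints(((338.46,255.64),(15.2,33.2),17.1)); print("w corners",np.round(onz(t,rect,.018)*1e3,1))
z=lambda L,o=(190,120),k=2.6:(np.array(L)+.5)/k+np.array(o)-.5
print("rail base",np.round(onz(t,z([(95,185),(359,179),(361,260),(95,268)]),.012)*1e3,1))
print("animals",np.round(onz(t,z([(134,213),(219,211),(321,215)]),.09)*1e3,1))
print("rim in",np.round(onz(t,z([(447,175),(674,167),(684,292),(449,300)]),.06)*1e3,1))
S=lambda L:z(L,(150,120),2.28)
print("scene: near rim corners?",np.round(onz(s,S([(118,95),(348,122)]),.06)*1e3,1))
print("scene: far bottom corners",np.round(onz(s,S([(88,236),(321,269)]),.0)*1e3,1))
E
```

```text
potL [430.  228.1  16.2] 0.6
potR [450.8 142.1  16.9] 1.6
w [451.6  35.3   9.3] 1.5
w corners [[413.6  69.6  18. ]
 [501.3  42.3  18. ]
 [488.7   1.9  18. ]
 [401.1  29.6  18. ]]
rail base [[635.9 355.6  12. ]
 [640.9  65.1  12. ]
 [552.1  63.2  12. ]
 [544.2 353.   12. ]]
animals [[592.9 296.3  90. ]
 [594.6 208.   90. ]
 [589.9 102.9  90. ]]
rim in [[ 636.3  -28.5   60. ]
 [ 643.9 -270.4   60. ]
 [ 510.7 -275.9   60. ]
 [ 504.4  -28.9   60. ]]
scene: near rim corners? [[ 505.7 -287.3   60. ]
 [ 491.3  -27.1   60. ]]
scene: far bottom corners [[ 656.3 -276.9    0. ]
 [ 645.5  -22.    -0. ]]
```

```bash
python3 - <<'E'
from m import *
t=r.camera("top")
z=lambda L,o=(190,120),k=2.6:(np.array(L,float)+.5)/k+np.array(o)-.5
a=np.radians(2.0); C=np.array([.574,-.152,0]); ex=np.array([np.cos(a),np.sin(a),0]);ey=np.array([-np.sin(a),np.cos(a),0])
E={"left":((423.5,230),C+.13*ey,-ey,.062),"right":((733,219),C-.13*ey,ey,.062),"near":((583,335),C-.075*ex,ex,.066),"far":((570,112),C+.075*ex,-ex,.066)}
for n,(px,h,inn,hz) in E.items():
    o,d=ray(t,z([px])); best=min(((abs(np.hypot((q-h)@inn,q[2]-hz)-.075),(q-h)@inn,q[2]-hz) for q in (o+d[0]*(zz-o[2])/d[0][2] for zz in np.linspace(.07,.145,300))))
    print(n,"angle",np.arctan2(best[2],best[1]),"inward",best[1]*1e3,"z",(best[2]+hz)*1e3,"err",best[0])
# projected model corners of carton rim
P=[C+sx*.075*ex+sy*.13*ey+[0,0,.06] for sx,sy in((1,1),(1,-1),(-1,-1),(-1,1))]
im=t["img"][:,:,::-1].copy()
im=cv2.resize(im[140:270,330:490],None,fx=4.5,fy=4.5,interpolation=cv2.INTER_CUBIC)
for q in proj(t,P): cv2.circle(im,tuple(int(v) for v in (q-[330,140])*4.5),4,(0,0,255),1)
cv2.imwrite("pics/rim.png",im)
E
```

```text
left angle 1.8606393077648964 inward -21.462436988143057 z 133.96321070234117 err 9.553845641939451e-05
right angle 1.9863383951842788 inward -30.313957930012272 z 130.70234113712377 err 9.292725086884612e-05
near angle 2.073015512469661 inward -36.08474029221658 z 131.7056856187291 err 3.770544744524651e-05
far angle 2.1147468541258463 inward -38.82936143659561 z 130.2006688963211 err 2.9628789624369656e-05
```

View pics/rim.png

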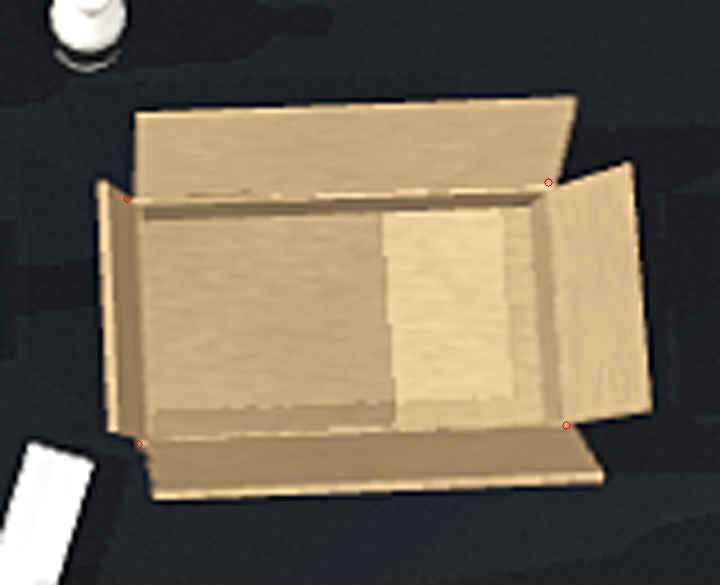

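>>> send_rows(steps=[{"x":24,"y":-34,"wz":5},{"x":24,"y":-34,"wz":5},{"x":24,"y":-34,"wz":5},{"x":24,"y":-34},{"x":24,"y":-34}])

```text
validation failed for argument at $.st...
```

>>> send_rows(steps=[{"x":24,"y":-34,"z":0,"wx":0,"wy":0,"wz":5,"grip":1},{"x":24,"y":-34,"z":0,"wx":0,"wy":0,"wz":5,"grip":1},{"x":24,"y":-34,"z":0,"wx":0,"wy":0,"wz":5,"grip":1},{"x":24,"y":-34,"z":0,"wx":0,"wy":0,"wz":0,"grip":1},{"x":24,"y":-34,"z":0,"wx":0,"wy":0,"wz":0,"grip":1}])

```text
time_s: 0.92
eef_pos: [0.2826, -0.4375, 0.2535]
eef_rot: [0.0, 1.0, 0.014, 0.0]
wrist_force: [0.8, -0.4, 0.4]
grip_width: 0.0851
```

>>> send_rows(steps=[{"x":17,"y":-38,"z":0,"wx":0,"wy":0,"wz":0,"grip":1},{"x":17,"y":-38,"z":0,"wx":0,"wy":0,"wz":0,"grip":1},{"x":17,"y":-38,"z":0,"wx":0,"wy":0,"wz":0,"grip":1},{"x":17,"y":-38,"z":0,"wx":0,"wy":0,"wz":0,"grip":1},{"x":17,"y":-38,"z":0,"wx":0,"wy":0,"wz":0,"grip":1}])

```text
time_s: 1.33
eef_pos: [0.362, -0.245, 0.2537]
eef_rot: [0.0, 1.0, 0.014, 0.0]
wrist_force: [0.2, -0.5, 0.6]
grip_width: 0.085
```

>>> send_rows(steps=[{"x":17,"y":-38,"z":0,"wx":0,"wy":0,"wz":0,"grip":1},{"x":17,"y":-38,"z":0,"wx":0,"wy":0,"wz":0,"grip":1},{"x":17,"y":-38,"z":0,"wx":0,"wy":0,"wz":0,"grip":1},{"x":17,"y":-38,"z":0,"wx":0,"wy":0,"wz":0,"grip":1},{"x":17,"y":-38,"z":0,"wx":0,"wy":0,"wz":0,"grip":1}])

```text
time_s: 1.75
eef_pos: [0.4416, -0.0525, 0.2537]
eef_rot: [0.0, 1.0, 0.014, 0.001]
wrist_force: [1.9, -1.2, -0.3]
grip_width: 0.0853
```

>>> send_rows(steps=[{"x":17,"y":-38,"z":0,"wx":0,"wy":0,"wz":0,"grip":0.7},{"x":17,"y":-38,"z":0,"wx":0,"wy":0,"wz":0,"grip":0.7},{"x":0,"y":0,"z":0,"wx":0,"wy":0,"wz":0,"grip":0.7},{"x":0,"y":0,"z":0,"wx":0,"wy":0,"wz":0,"grip":0.7},{"x":0,"y":0,"z":0,"wx":0,"wy":0,"wz":0,"grip":0.7}])

```text
time_s: 2.17
eef_pos: [0.4725, 0.022, 0.2531]
eef_rot: [0.0, 1.0, 0.015, -0.0]
wrist_force: [0.2, -0.9, 0.3]
grip_width: 0.0598
```

```bash
python3 - <<'E'
from m import *
pst(); go([.591,.299,.16],91.2)
c=cam("wrist","w1")
print(c["view"])
for n,x,y in(("sheep",.591,.299),("bear",.593,.209)): print(n,proj(c,[[x,y,.09]]))
E
```

```text
t 2.17 p [472.5  22.  253.1] x [ 1.     0.029 -0.001] y [ 0.029 -1.     0.001] z [-0.001 -0.001 -1.   ] F [ 0.2 -0.9  0.3] w 59.8
shift tool mm [ 126.5 -273.5   92.9]  wz(tool, down) 0.5
[[ 0.02981649 -0.99955462  0.00124031  0.00856543]
 [-0.94599556 -0.02781806  0.32298383  0.4061719 ]
 [-0.32280548 -0.01080357 -0.94640367  0.5335541 ]
 [ 0.          0.          0.          1.        ]]
sheep [[-16.79644772  42.06776138]]
bear [[81.0794085  34.26627241]]
```

View pics/w1.png

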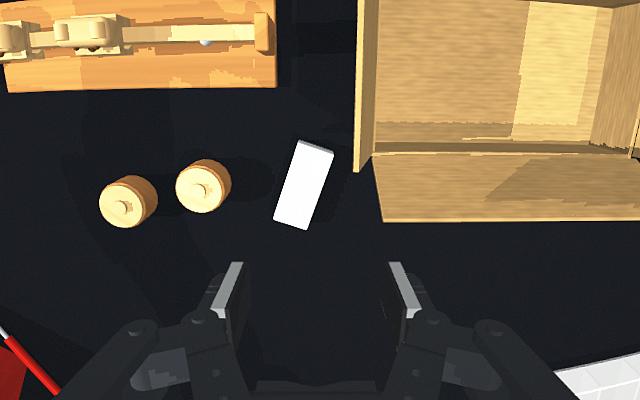

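>>> send_rows(steps=[{"x":8,"y":-39,"z":10,"wx":0,"wy":0,"wz":0,"grip":0.7},{"x":8,"y":-39,"z":10,"wx":0,"wy":0,"wz":0,"grip":0.7},{"x":8,"y":-39,"z":10,"wx":0,"wy":0,"wz":0,"grip":0.7},{"x":8,"y":-39,"z":10,"wx":0,"wy":0,"wz":0,"grip":0.7},{"x":8,"y":-39,"z":10,"wx":0,"wy":0,"wz":0,"grip":0.7}])

```text
time_s: 2.63
eef_pos: [0.5078, 0.218, 0.2029]
eef_rot: [0.001, 1.0, 0.013, 0.0]
wrist_force: [0.2, -1.2, -0.7]
grip_width: 0.0599
```

>>> send_rows(steps=[{"x":8,"y":-39,"z":10,"wx":0,"wy":0,"wz":0,"grip":0.7},{"x":8,"y":-29,"z":10,"wx":0,"wy":0,"wz":0,"grip":0.7},{"x":0,"y":0,"z":0,"wx":0,"wy":0,"wz":0,"grip":0.7},{"x":0,"y":0,"z":0,"wx":0,"wy":0,"wz":0,"grip":0.7}])

```text
time_s: 2.97
eef_pos: [0.521, 0.2869, 0.1824]
eef_rot: [0.0, 1.0, 0.015, -0.001]
wrist_force: [0.0, -0.4, 0.3]
grip_width: 0.0595
```

```bash
python3 - <<'E'
from m import *
pst(); go([.591,.299,.16],91.2)
c=cam("wrist","w2")
for n,x,y in(("sheep",.591,.299),("bear",.593,.209)): print(n,proj(c,[[x,y,.09]]))
E
```

```text
t 2.97 p [521.  286.9 182.4] x [ 1.     0.03  -0.001] y [ 0.03  -1.     0.001] z [-0.001 -0.001 -1.   ] F [ 0.  -0.4  0.3] w 59.5
shift tool mm [ 70.4 -10.   22.3]  wz(tool, down) 0.5
sheep [[300.16877495 108.80410426]]
bear [[449.5752956  111.12715785]]
```

View pics/w2.png

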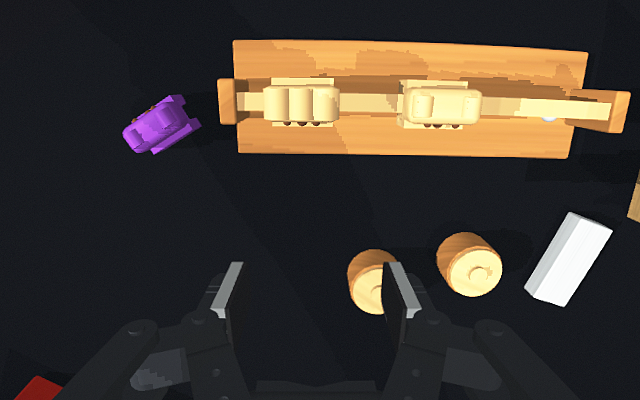

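```bash
python3 - <<'E'
from m import *
c=cam("wrist","w2z",(210,60,530,140),2.5)
print(np.round(onz(c,[(265,100),(338,102),(301.5,101),(404,106),(479,108),(441.5,106.5)],.090)*1e3,1))
print("posts", np.round(onz(c,[(227,101),(617,111)],.064)*1e3,1))
print("rail top edges", np.round(onz(c,[(372,96),(372,113)],.06)*1e3,1))
E
```

```text
[[596.2 318.   90. ]
 [596.2 274.7  90. ]
 [596.1 296.3  90. ]
 [595.2 235.   90. ]
 [596.1 188.7  90. ]
 [595.9 212.1  90. ]]
posts [[593.9 347.   64. ]
 [599.1  71.9  64. ]]
rail top edges [[599.6 249.9  60. ]
 [588.3 249.   60. ]]
```

View pics/w2z.png

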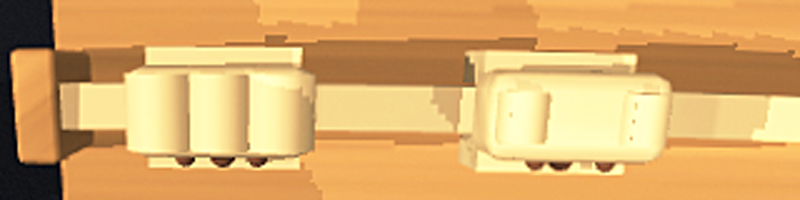

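>>> send_rows(steps=[{"x":37,"y":-4.2,"z":0,"wx":0,"wy":0,"wz":0.5,"grip":0.64},{"x":36.8,"y":-4.2,"z":0,"wx":0,"wy":0,"wz":0,"grip":0.64},{"x":0,"y":0,"z":30,"wx":0,"wy":0,"wz":0,"grip":0.64},{"x":0,"y":0,"z":20,"wx":0,"wy":0,"wz":0,"grip":0.64},{"x":0,"y":0,"z":0,"wx":0,"wy":0,"wz":0,"grip":0.64}])

```text
time_s: 3.48
eef_pos: [0.5935, 0.2925, 0.1293]
eef_rot: [0.002, 1.0, 0.008, -0.003]
wrist_force: [-1.4, -0.2, -0.8]
grip_width: 0.0546
```

```bash
python3 - <<'E'
from m import *
pst(); go([.5945,.2975,.085],91.2)
c=cam("wrist","w3")
E
```

```text
t 3.48 p [593.5 292.5 129.3] x [ 1.     0.017 -0.006] y [ 0.017 -1.     0.005] z [-0.006 -0.005 -1.   ] F [-1.4 -0.2 -0.8] w 54.6
shift tool mm [ 1.4 -5.2 44.3]  wz(tool, down) -0.3
```

View pics/w3.png

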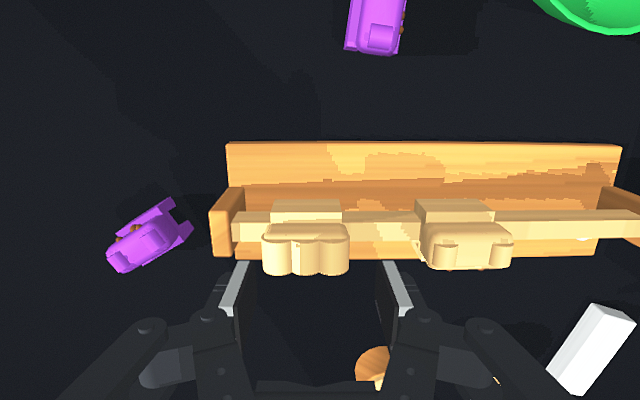

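>>> send_rows(steps=[{"x":1,"y":-5,"z":0,"wx":0,"wy":0,"wz":0,"grip":0.64},{"x":0,"y":0,"z":20,"wx":0,"wy":0,"wz":0,"grip":0.64},{"x":0,"y":0,"z":14,"wx":0,"wy":0,"wz":0,"grip":0.64},{"x":0,"y":0,"z":10,"wx":0,"wy":0,"wz":0,"grip":0.64},{"x":0,"y":0,"z":0,"wx":0,"wy":0,"wz":0,"grip":0.64}])

```text
time_s: 3.95
eef_pos: [0.6096, 0.2958, 0.1005]
eef_rot: [0.003, 1.0, 0.007, 0.012]
wrist_force: [12.6, -20.7, 39.3]
grip_width: 0.0549
```

```bash
python3 - <<'E'
from m import *
pst(); go([.5945,.2975,.085],91.2)
c=cam("wrist","w4",(160,180,480,400),2.4)
E
```

```text
t 3.95 p [609.6 295.8 100.5] x [1.    0.015 0.025] y [ 0.015 -1.     0.006] z [ 0.025 -0.006 -1.   ] F [ 12.6 -20.7  39.3] w 54.9
shift tool mm [-15.5  -2.   15.1]  wz(tool, down) -0.3
```

View pics/w4.png

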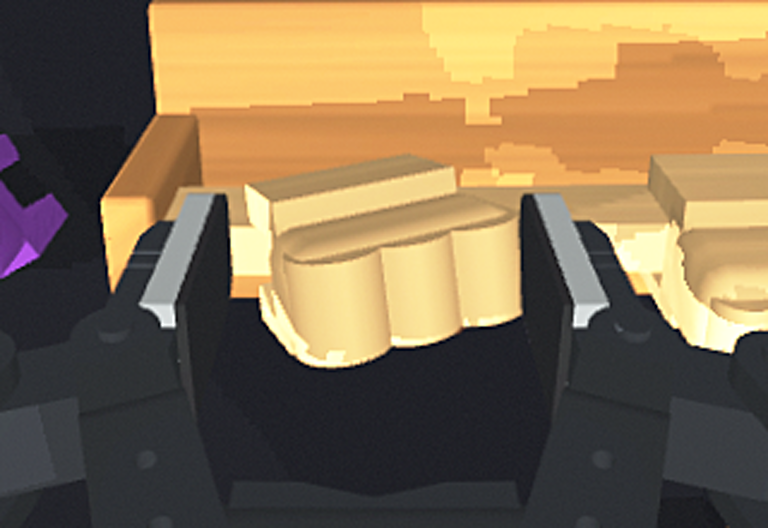

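```bash
python3 - <<'E'
from m import *
c=cam("scene","s4",(300,180,500,300),4)
c=cam("top","t4",(190,170,350,280),4)
E
```

```text
(no output)
```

View pics/s4.png

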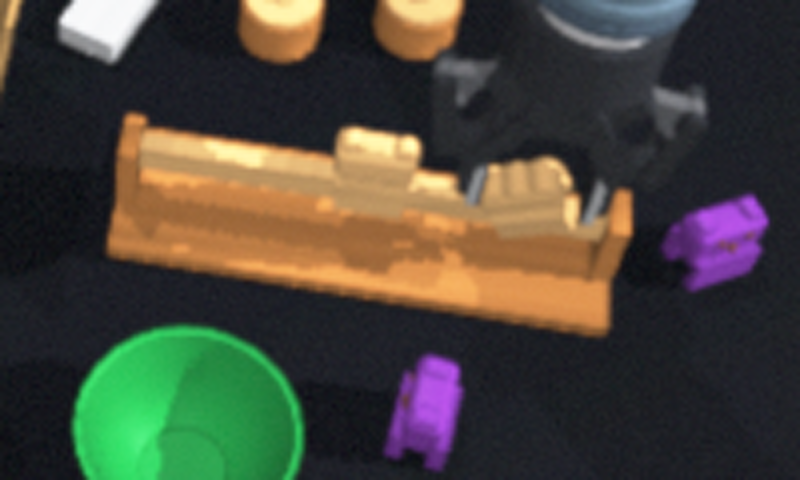

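View pics/t4.png

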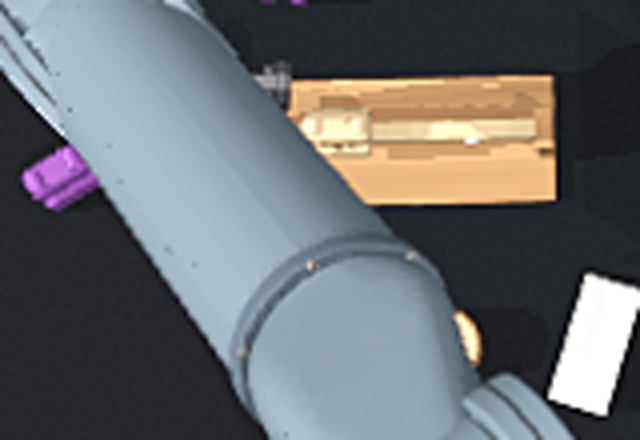

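```bash
python3 - <<'E'
from m import *
o=r.observe(); print(o["wrist_force"],o["torque"],o["joint_torque"],o["joints"])
E
```

```text
[ 13.25742931 -22.89728129  33.32673091] [-5.8529123  -2.81336806  0.42265027] [-17.06561029 -42.31857061 -19.87849116  -9.9285391   -7.07037002
  -2.66348764  -0.55519933] [-0.31516234  0.77433423 -0.31544823  1.55857049  0.32108092  0.84376082
 -2.31590176]
```

>>> send_rows(steps=[{"x":0,"y":0,"z":-15,"wx":0,"wy":0,"wz":0,"grip":0.64},{"x":0,"y":0,"z":-20,"wx":0,"wy":0,"wz":0,"grip":0.64},{"x":0,"y":0,"z":-20,"wx":0,"wy":0,"wz":0,"grip":0.64},{"x":0,"y":0,"z":-20,"wx":0,"wy":0,"wz":0,"grip":0.64},{"x":-40,"y":0,"z":0,"wx":0,"wy":0,"wz":0,"grip":0.64}])

```text
time_s: 4.52
eef_pos: [0.565, 0.3016, 0.1706]
eef_rot: [-0.003, 1.0, 0.007, 0.007]
wrist_force: [0.9, 0.2, 0.7]
grip_width: 0.0548
```

>>> send_rows(steps=[{"x":-30,"y":0,"z":0,"wx":0,"wy":0,"wz":0,"grip":0.64},{"x":0,"y":0,"z":0,"wx":0,"wy":0,"wz":0,"grip":0.64},{"x":0,"y":0,"z":0,"wx":0,"wy":0,"wz":0,"grip":0.64}])

```text
time_s: 4.77
eef_pos: [0.5245, 0.3012, 0.1657]
eef_rot: [-0.0, 1.0, 0.011, 0.0]
wrist_force: [0.7, -0.5, 0.6]
grip_width: 0.0546
```

```bash
python3 - <<'E'
from m import *
pst()
c=cam("wrist","w5")
E
```

```text
t 4.77 p [524.5 301.2 165.7] x [1.    0.022 0.001] y [ 0.022 -1.    -0.   ] z [ 0.001  0.    -1.   ] F [ 0.7 -0.5  0.6] w 54.6
```

View pics/w5.png

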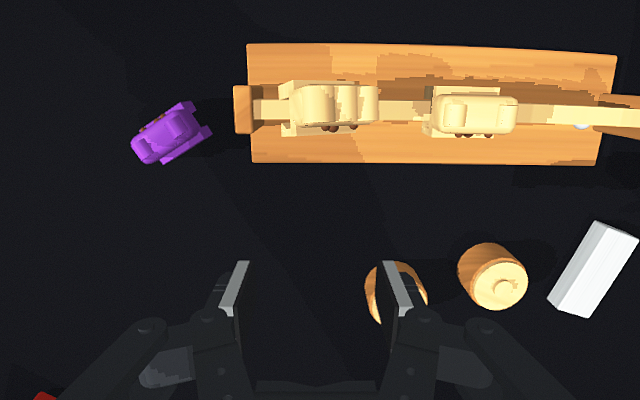

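```bash
python3 - <<'E'
from m import *
pst()
c=cam("wrist","w5z",(230,60,550,160),2.5)
s=cam("scene","s5z",(320,190,480,270),5)
print(np.round(onz(c,[(234,108)],.064)*1e3,1),np.round(onz(c,[(292,105),(378,104),(433,113),(517,113)],.09)*1e3,1))
E
```

```text
t 4.82 p [526.1 301.  165.6] x [1.    0.021 0.002] y [ 0.021 -1.    -0.   ] z [ 0.002  0.    -1.   ] F [ 0.3 -0.2  0.1] w 54.5
[[595.8 354.3  64. ]] [[599.5 316.4  90. ]
 [601.2 269.3  90. ]
 [597.3 238.2  90. ]
 [599.3 189.6  90. ]]
```

View pics/w5z.png

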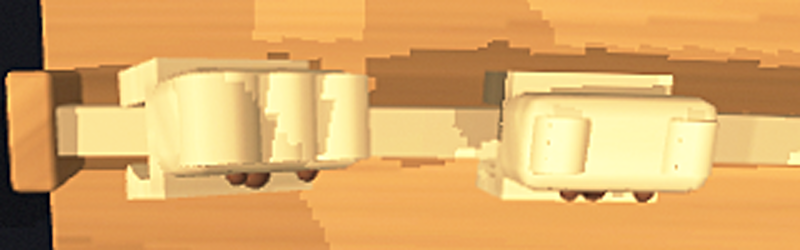

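View pics/s5z.png

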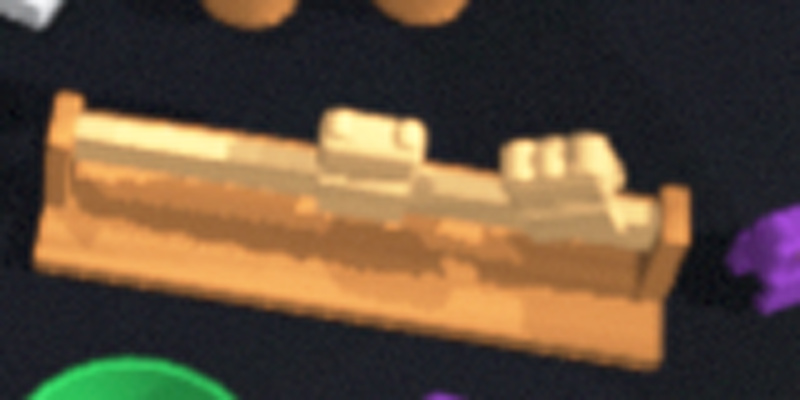

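>>> send_rows(steps=[{"x":35,"y":3.2,"z":0,"wx":0,"wy":0,"wz":0,"grip":0.76},{"x":34.5,"y":3.3,"z":0,"wx":0,"wy":0,"wz":0,"grip":0.76},{"x":0,"y":0,"z":35,"wx":0,"wy":0,"wz":0,"grip":0.76},{"x":0,"y":0,"z":0,"wx":0,"wy":0,"wz":0,"grip":0.76},{"x":0,"y":0,"z":0,"wx":0,"wy":0,"wz":0,"grip":0.76}])

```text
time_s: 5.33
eef_pos: [0.5948, 0.2947, 0.1275]
eef_rot: [0.001, 1.0, 0.01, -0.002]
wrist_force: [-1.1, 1.2, 0.4]
grip_width: 0.065
```

>>> send_rows(steps=[{"x":0,"y":0,"z":0,"wx":0,"wy":0,"wz":0,"grip":0.76},{"x":0,"y":0,"z":0,"wx":0,"wy":0,"wz":0,"grip":0.76}])

```text
time_s: 5.5
eef_pos: [0.5956, 0.2968, 0.1309]
eef_rot: [-0.001, 1.0, 0.011, 0.001]
wrist_force: [-0.4, 0.2, -0.7]
grip_width: 0.0651
```

```bash
python3 - <<'E'
from m import *
pst(); go([.5955,.296,.089],91.2)
c=cam("wrist","w6",(160,180,480,400),2.4)
E
```

```text
t 5.5 p [595.6 296.8 130.9] x [1.    0.021 0.002] y [ 0.021 -1.    -0.001] z [ 0.002  0.001 -1.   ] F [-0.4  0.2 -0.7] w 65.1
shift tool mm [-0.2  0.8 41.9]  wz(tool, down) 0.0
```

View pics/w6.png

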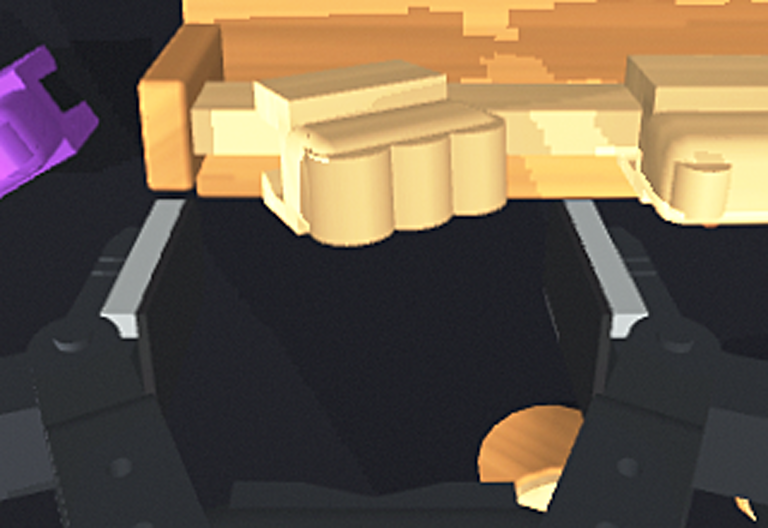

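>>> send_rows(steps=[{"x":0,"y":0,"z":20,"wx":0,"wy":0,"wz":0,"grip":0.76},{"x":0,"y":0,"z":12,"wx":0,"wy":0,"wz":0,"grip":0.76},{"x":0,"y":0,"z":6,"wx":0,"wy":0,"wz":0,"grip":0.76},{"x":0,"y":0,"z":2,"wx":0,"wy":0,"wz":0,"grip":0.76},{"x":0,"y":0,"z":0,"wx":0,"wy":0,"wz":0,"grip":0.76}])

```text
time_s: 5.97
eef_pos: [0.5949, 0.2957, 0.089]
eef_rot: [0.0, 1.0, 0.01, -0.0]
wrist_force: [0.2, -0.2, 0.3]
grip_width: 0.0649
```

```bash
python3 - <<'E'
from m import *
pst(); go([.5955,.296,.089],91.2)
c=cam("wrist","w7",(160,180,480,400),2.4)
E
```

```text
t 5.97 p [594.9 295.7  89. ] x [ 1.     0.02  -0.001] y [ 0.02 -1.    0.  ] z [-0.001 -0.    -1.   ] F [ 0.2 -0.2  0.3] w 64.9
shift tool mm [ 0.6 -0.2 -0. ]  wz(tool, down) -0.0
```

View pics/w7.png

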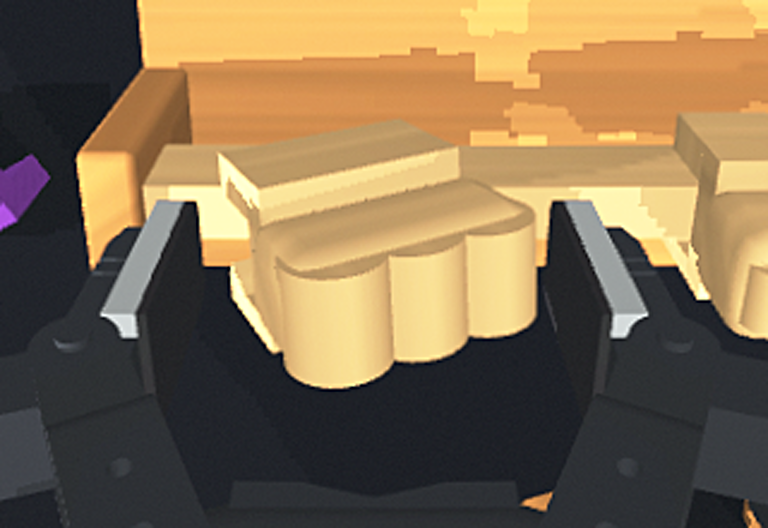

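Fingers straddle the tilted sheep cleanly, with no contact. Closing.

>>> send_rows(steps=[{"x":0,"y":0,"z":0,"wx":0,"wy":0,"wz":0,"grip":0.6},{"x":0,"y":0,"z":0,"wx":0,"wy":0,"wz":0,"grip":0.5},{"x":0,"y":0,"z":0,"wx":0,"wy":0,"wz":0,"grip":0.3},{"x":0,"y":0,"z":0,"wx":0,"wy":0,"wz":0,"grip":0.3},{"x":0,"y":0,"z":0,"wx":0,"wy":0,"wz":0,"grip":0.3}])

```text
time_s: 6.43
eef_pos: [0.5957, 0.296, 0.0898]
eef_rot: [-0.0, 1.0, 0.01, 0.0]
wrist_force: [0.2, -0.7, 3.3]
grip_width: 0.0484
```

```bash
python3 - <<'E'
from m import *
pst()
c=cam("wrist","w8",(160,180,480,400),2.4)
E
```

```text
t 6.43 p [595.7 296.   89.8] x [1.    0.02  0.001] y [ 0.02 -1.   -0.  ] z [ 0.001  0.    -1.   ] F [ 0.2 -0.7  3.3] w 48.4
```

View pics/w8.png

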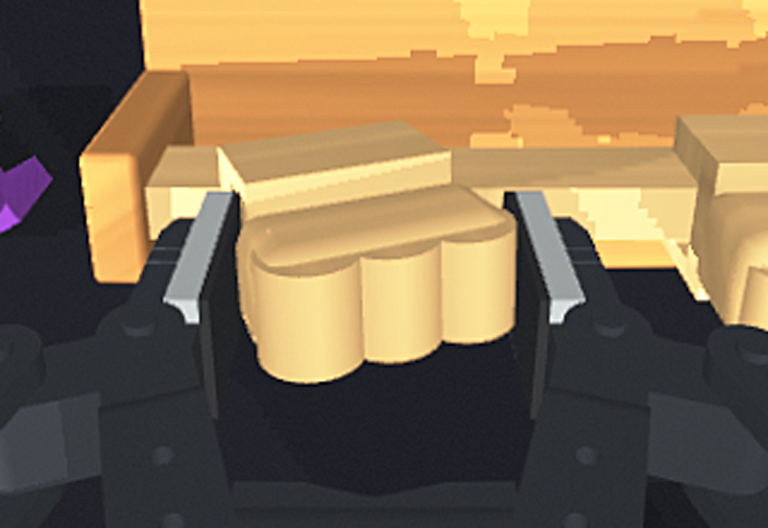

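>>> send_rows(steps=[{"x":0,"y":0,"z":0,"wx":0,"wy":0,"wz":0,"grip":0},{"x":0,"y":0,"z":0,"wx":0,"wy":0,"wz":0,"grip":0},{"x":0,"y":0,"z":0,"wx":0,"wy":0,"wz":0,"grip":0}])

```text
time_s: 6.73
eef_pos: [0.5956, 0.296, 0.0896]
eef_rot: [-0.0, 1.0, 0.01, 0.0]
wrist_force: [-0.2, 0.7, 4.4]
grip_width: 0.0481
```

>>> send_rows(steps=[{"x":0,"y":0,"z":-8,"wx":0,"wy":0,"wz":0,"grip":0},{"x":0,"y":0,"z":-8,"wx":0,"wy":0,"wz":0,"grip":0},{"x":0,"y":0,"z":-12,"wx":0,"wy":0,"wz":0,"grip":0},{"x":0,"y":0,"z":-15,"wx":0,"wy":0,"wz":0,"grip":0},{"x":0,"y":0,"z":-15,"wx":0,"wy":0,"wz":0,"grip":0}])

```text
time_s: 7.15
eef_pos: [0.5946, 0.296, 0.1489]
eef_rot: [-0.0, 1.0, 0.01, -0.0]
wrist_force: [1.2, -0.0, -0.4]
grip_width: 0.0483
```

```bash
python3 - <<'E'
from m import *
pst()
c=cam("wrist","w9",(160,180,480,400),2.4)
E
```

```text
t 7.15 p [594.6 296.  148.9] x [ 1.     0.021 -0.001] y [ 0.021 -1.    -0.   ] z [-0.001  0.    -1.   ] F [ 1.2 -0.  -0.4] w 48.3
```

View pics/w9.png

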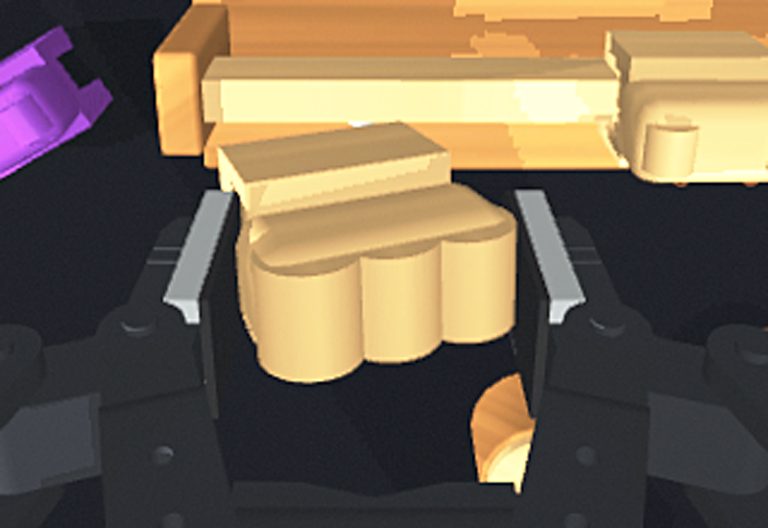

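>>> send_rows(steps=[{"x":0,"y":0,"z":-35,"wx":0,"wy":0,"wz":0,"grip":0},{"x":0,"y":20,"z":-30,"wx":0,"wy":0,"wz":0,"grip":0},{"x":0,"y":40,"z":0,"wx":0,"wy":0,"wz":0,"grip":0},{"x":0,"y":40,"z":0,"wx":0,"wy":0,"wz":0,"grip":0},{"x":0,"y":40,"z":0,"wx":0,"wy":0,"wz":0,"grip":0}])

```text
time_s: 7.62
eef_pos: [0.5979, 0.155, 0.2138]
eef_rot: [-0.0, 1.0, 0.011, 0.001]
wrist_force: [0.5, -0.1, -1.5]
grip_width: 0.0483
```

>>> send_rows(steps=[{"x":0,"y":40,"z":0,"wx":0,"wy":0,"wz":0,"grip":0},{"x":0,"y":40,"z":0,"wx":0,"wy":0,"wz":0,"grip":0},{"x":0,"y":40,"z":0,"wx":0,"wy":0,"wz":0,"grip":0},{"x":0,"y":40,"z":0,"wx":0,"wy":0,"wz":0,"grip":0},{"x":0,"y":40,"z":0,"wx":0,"wy":0,"wz":0,"grip":0}])

```text
time_s: 8.03
eef_pos: [0.6017, -0.0457, 0.2132]
eef_rot: [-0.0, 1.0, 0.01, 0.0]
wrist_force: [1.0, 0.6, -0.6]
grip_width: 0.0483
```

>>> send_rows(steps=[{"x":0,"y":40,"z":0,"wx":0,"wy":0,"wz":0,"grip":0},{"x":0,"y":40,"z":0,"wx":0,"wy":0,"wz":0,"grip":0},{"x":4,"y":40,"z":0,"wx":0,"wy":0,"wz":-0.8,"grip":0},{"x":0,"y":20,"z":0,"wx":0,"wy":0,"wz":0,"grip":0},{"x":0,"y":0,"z":0,"wx":0,"wy":0,"wz":0,"grip":0}])

```text
time_s: 8.45
eef_pos: [0.6082, -0.1917, 0.2127]
eef_rot: [0.002, 1.0, 0.013, -0.0]
wrist_force: [-0.5, -0.4, -0.5]
grip_width: 0.0482
```

>>> send_rows(steps=[{"x":0,"y":0,"z":20,"wx":0,"wy":0,"wz":0,"grip":0},{"x":0,"y":0,"z":0,"wx":0,"wy":0,"wz":0,"grip":0},{"x":0,"y":0,"z":0,"wx":0,"wy":0,"wz":0,"grip":0},{"x":0,"y":0,"z":0,"wx":0,"wy":0,"wz":0,"grip":0}])

```text
time_s: 8.78
eef_pos: [0.6095, -0.183, 0.1931]
eef_rot: [-0.0, 1.0, 0.018, 0.0]
wrist_force: [0.4, -0.9, -0.1]
grip_width: 0.0483
```

```bash
python3 - <<'E'
from m import *
pst(); go([.6104,-.2238,.056],92)
c=cam("wrist","w10")
E
```

```text
t 8.78 p [ 609.5 -183.   193.1] x [0.999 0.036 0.   ] y [ 0.036 -0.999 -0.   ] z [ 0.  0. -1.] F [ 0.4 -0.9 -0.1] w 48.3
shift tool mm [ -0.6  40.9 137. ]  wz(tool, down) 0.0
```

View pics/w10.png

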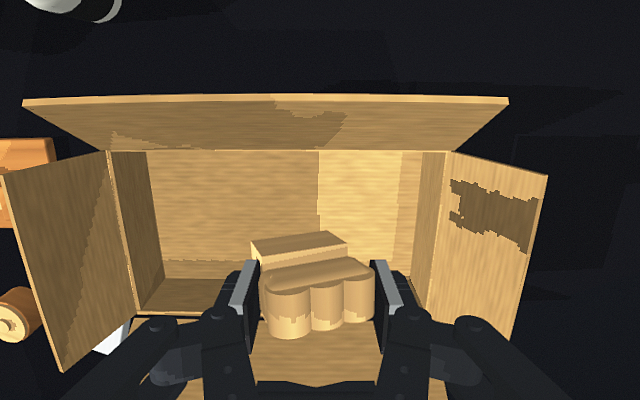

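>>> send_rows(steps=[{"x":0,"y":40,"z":0,"wx":0,"wy":0,"wz":0,"grip":0},{"x":0,"y":0,"z":35,"wx":0,"wy":0,"wz":0,"grip":0},{"x":0,"y":0,"z":35,"wx":0,"wy":0,"wz":0,"grip":0},{"x":0,"y":0,"z":35,"wx":0,"wy":0,"wz":0,"grip":0},{"x":0,"y":0,"z":20,"wx":0,"wy":0,"wz":0,"grip":0}])

```text
time_s: 9.25
eef_pos: [0.6092, -0.2233, 0.0646]
eef_rot: [-0.001, 1.0, 0.017, -0.002]
wrist_force: [-1.7, 0.5, -0.7]
grip_width: 0.0483
```

>>> send_rows(steps=[{"x":0,"y":0,"z":8,"wx":0,"wy":0,"wz":0,"grip":0},{"x":0,"y":0,"z":4,"wx":0,"wy":0,"wz":0,"grip":0},{"x":0,"y":0,"z":0,"wx":0,"wy":0,"wz":0,"grip":0},{"x":0,"y":0,"z":0,"wx":0,"wy":0,"wz":0,"grip":0}])

```text
time_s: 9.58
eef_pos: [0.6121, -0.2242, 0.0572]
eef_rot: [0.0, 1.0, 0.017, 0.001]
wrist_force: [0.5, 0.3, -0.0]
grip_width: 0.0483
```

```bash
python3 - <<'E'
from m import *
pst(); go([.6104,-.2238,.050],92)
c=cam("wrist","w11")
E
```

```text
t 9.58 p [ 612.1 -224.2   57.2] x [0.999 0.034 0.003] y [ 0.034 -0.999  0.001] z [ 0.003 -0.001 -1.   ] F [ 0.5  0.3 -0. ] w 48.3
shift tool mm [-1.7 -0.5  7.2]  wz(tool, down) -0.0
```

View pics/w11.png

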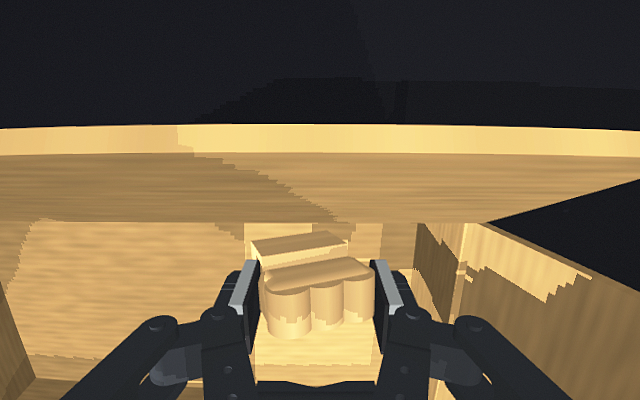

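>>> send_rows(steps=[{"x":0,"y":0,"z":3,"wx":0,"wy":0,"wz":0,"grip":0},{"x":0,"y":0,"z":2,"wx":0,"wy":0,"wz":0,"grip":0},{"x":0,"y":0,"z":0,"wx":0,"wy":0,"wz":0,"grip":0},{"x":0,"y":0,"z":0,"wx":0,"wy":0,"wz":0,"grip":0}])

```text
time_s: 9.97
eef_pos: [0.6106, -0.224, 0.0504]
eef_rot: [0.0, 1.0, 0.017, 0.0]
wrist_force: [0.1, 0.4, -1.1]
grip_width: 0.0484
```

>>> send_rows(steps=[{"x":0,"y":0,"z":3,"wx":0,"wy":0,"wz":0,"grip":0},{"x":0,"y":0,"z":0,"wx":0,"wy":0,"wz":0,"grip":0},{"x":0,"y":0,"z":0,"wx":0,"wy":0,"wz":0,"grip":0}])

```text
time_s: 10.22
eef_pos: [0.6112, -0.2241, 0.049]
eef_rot: [0.0, 1.0, 0.017, 0.0]
wrist_force: [-4.4, 1.5, 12.0]
grip_width: 0.0485
```

>>> send_rows(steps=[{"x":0,"y":0,"z":0,"wx":0,"wy":0,"wz":0,"grip":0.6},{"x":0,"y":0,"z":0,"wx":0,"wy":0,"wz":0,"grip":0.72},{"x":0,"y":0,"z":0,"wx":0,"wy":0,"wz":0,"grip":0.72},{"x":0,"y":0,"z":0,"wx":0,"wy":0,"wz":0,"grip":0.72}])

```text
time_s: 10.55
eef_pos: [0.6105, -0.2239, 0.047]
eef_rot: [-0.0, 1.0, 0.017, -0.0]
wrist_force: [1.0, -0.1, 0.7]
grip_width: 0.0615
```

>>> send_rows(steps=[{"x":0,"y":0,"z":-10,"wx":0,"wy":0,"wz":0,"grip":0.72},{"x":0,"y":0,"z":-35,"wx":0,"wy":0,"wz":0,"grip":0.72},{"x":0,"y":0,"z":-40,"wx":0,"wy":0,"wz":0,"grip":0.72},{"x":-20,"y":-20,"z":-40,"wx":0,"wy":0,"wz":0,"grip":0.72},{"x":-20,"y":-20,"z":-40,"wx":0,"wy":0,"wz":0,"grip":0.72}])

```text
time_s: 10.97
eef_pos: [0.5756, -0.1917, 0.2026]
eef_rot: [0.0, 1.0, 0.016, 0.001]
wrist_force: [-0.3, 0.3, 0.4]
grip_width: 0.0616
```

```bash
python3 - <<'E'
from m import *
pst()
c=cam("wrist","w12"); c=cam("top","t12",(190,120,490,290),2.6)
E
```

```text
t 10.97 p [ 575.6 -191.7  202.6] x [0.999 0.033 0.002] y [ 0.033 -0.999  0.001] z [ 0.002 -0.001 -1.   ] F [-0.3  0.3  0.4] w 61.6
```

View pics/w12.png

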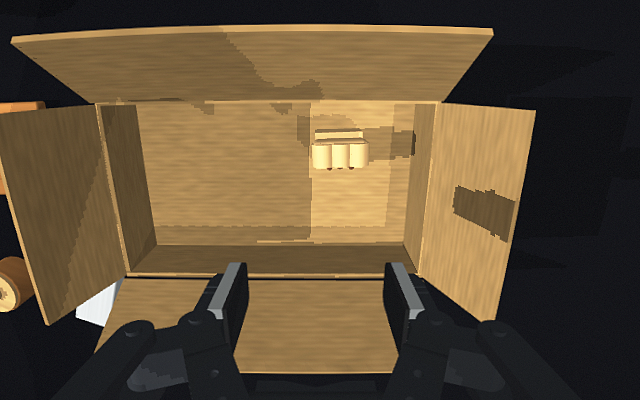

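View pics/t12.png

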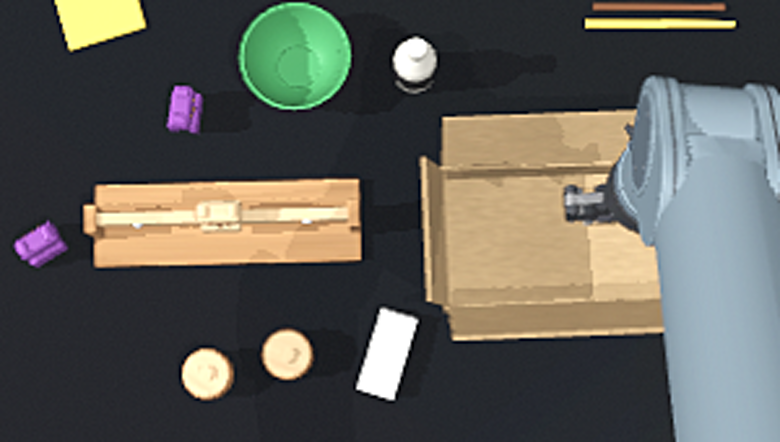

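>>> send_rows(steps=[{"x":-3,"y":-40,"z":0,"wx":0,"wy":0,"wz":0,"grip":0.72},{"x":-3,"y":-40,"z":0,"wx":0,"wy":0,"wz":0,"grip":0.72},{"x":-4,"y":-40,"z":0,"wx":0,"wy":0,"wz":0,"grip":0.72},{"x":-4,"y":-40,"z":0,"wx":0,"wy":0,"wz":0,"grip":0.72},{"x":-4,"y":-40,"z":0,"wx":0,"wy":0,"wz":0,"grip":0.72}])

```text
time_s: 11.48
eef_pos: [0.5501, 0.0095, 0.2006]
eef_rot: [0.0, 1.0, 0.017, 0.0]
wrist_force: [0.7, 0.3, -0.4]
grip_width: 0.0614
```

>>> send_rows(steps=[{"x":-4,"y":-41,"z":4,"wx":0,"wy":0,"wz":0,"grip":0.72},{"x":-4,"y":-41,"z":4,"wx":0,"wy":0,"wz":0,"grip":0.72},{"x":-4,"y":-41,"z":4,"wx":0,"wy":0,"wz":0,"grip":0.72},{"x":-4,"y":-41,"z":4,"wx":0,"wy":0,"wz":0.8,"grip":0.72},{"x":-4,"y":-40,"z":4,"wx":0,"wy":0,"wz":0,"grip":0.72}])

```text
time_s: 11.9
eef_pos: [0.5237, 0.2132, 0.1804]
eef_rot: [0.0, 1.0, 0.01, 0.0]
wrist_force: [2.3, 0.6, -0.2]
grip_width: 0.0617
```

>>> send_rows(steps=[{"x":0,"y":0,"z":0,"wx":0,"wy":0,"wz":0,"grip":0.7},{"x":0,"y":0,"z":0,"wx":0,"wy":0,"wz":0,"grip":0.7},{"x":0,"y":0,"z":0,"wx":0,"wy":0,"wz":0,"grip":0.7},{"x":0,"y":0,"z":0,"wx":0,"wy":0,"wz":0,"grip":0.7}])

```text
time_s: 12.23
eef_pos: [0.5248, 0.2095, 0.1803]
eef_rot: [0.001, 1.0, 0.009, 0.0]
wrist_force: [-0.4, 0.3, -0.6]
grip_width: 0.0599
```

```bash
python3 - <<'E'
from m import *
pst(); go([.5955,.211,.13],91.2)
c=cam("wrist","w13"); print(proj(c,[[.5955,.211,.09]]))
E
```

```text
t 12.23 p [524.8 209.5 180.3] x [1.    0.018 0.   ] y [ 0.018 -1.     0.001] z [ 0.    -0.001 -1.   ] F [-0.4  0.3 -0.6] w 59.9
shift tool mm [70.7 -0.3 50.3]  wz(tool, down) -0.2
[[316.51526137 108.55953526]]
```

View pics/w13.png

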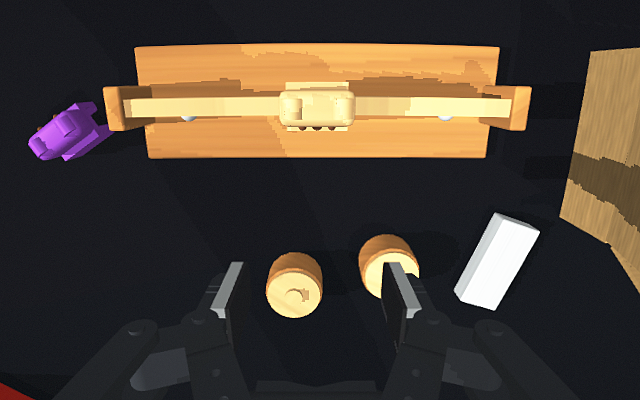

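>>> send_rows(steps=[{"x":36,"y":0,"z":0,"wx":0,"wy":0,"wz":0,"grip":0.72},{"x":35,"y":0,"z":20,"wx":0,"wy":0,"wz":0,"grip":0.72},{"x":0,"y":0,"z":25,"wx":0,"wy":0,"wz":0,"grip":0.72},{"x":0,"y":0,"z":0,"wx":0,"wy":0,"wz":0,"grip":0.72},{"x":0,"y":0,"z":0,"wx":0,"wy":0,"wz":0,"grip":0.72}])

```text
time_s: 12.7
eef_pos: [0.5945, 0.2109, 0.1342]
eef_rot: [0.001, 1.0, 0.009, -0.002]
wrist_force: [0.6, 0.8, 0.6]
grip_width: 0.0614
```

>>> send_rows(steps=[{"x":0,"y":0,"z":0,"wx":0,"wy":0,"wz":0,"grip":0.72},{"x":0,"y":0,"z":0,"wx":0,"wy":0,"wz":0,"grip":0.72}])

```text
time_s: 12.87
eef_pos: [0.5956, 0.2129, 0.1369]
eef_rot: [-0.0, 1.0, 0.01, 0.001]
wrist_force: [0.4, 0.7, 0.4]
grip_width: 0.0617
```

```bash
python3 - <<'E'
from m import *
pst(); go([.5955,.2105,.087],91.2)
c=cam("wrist","w14",(160,180,480,400),2.4)
E
```

```text
t 12.87 p [595.6 212.9 136.9] x [1.    0.02  0.002] y [ 0.02  -1.    -0.001] z [ 0.002  0.001 -1.   ] F [0.4 0.7 0.4] w 61.7
shift tool mm [-0.2  2.5 49.9]  wz(tool, down) -0.0
```

View pics/w14.png

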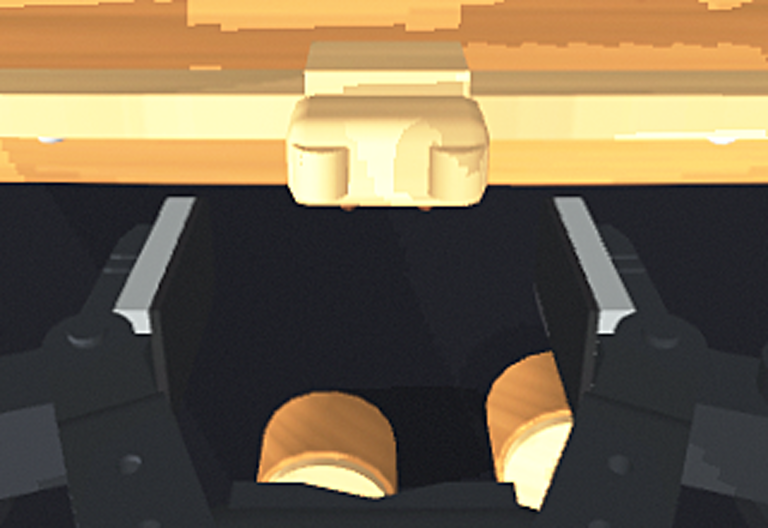

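>>> send_rows(steps=[{"x":0,"y":2.5,"z":20,"wx":0,"wy":0,"wz":0,"grip":0.72},{"x":0,"y":0,"z":15,"wx":0,"wy":0,"wz":0,"grip":0.72},{"x":0,"y":0,"z":10,"wx":0,"wy":0,"wz":0,"grip":0.72},{"x":0,"y":0,"z":5,"wx":0,"wy":0,"wz":0,"grip":0.72},{"x":0,"y":0,"z":0,"wx":0,"wy":0,"wz":0,"grip":0.72}])

```text
time_s: 13.33
eef_pos: [0.5947, 0.2103, 0.0849]
eef_rot: [0.0, 1.0, 0.01, -0.001]
wrist_force: [-0.1, -0.3, 0.2]
grip_width: 0.0613
```

>>> send_rows(steps=[{"x":0,"y":0,"z":0,"wx":0,"wy":0,"wz":0,"grip":0.6},{"x":0,"y":0,"z":0,"wx":0,"wy":0,"wz":0,"grip":0.3},{"x":0,"y":0,"z":0,"wx":0,"wy":0,"wz":0,"grip":0},{"x":0,"y":0,"z":0,"wx":0,"wy":0,"wz":0,"grip":0},{"x":0,"y":0,"z":0,"wx":0,"wy":0,"wz":0,"grip":0}])

```text
time_s: 13.75
eef_pos: [0.5961, 0.2108, 0.0865]
eef_rot: [-0.0, 1.0, 0.01, 0.001]
wrist_force: [-1.1, -0.7, 6.3]
grip_width: 0.0449
```

```bash
python3 - <<'E'
from m import *
pst()
c=cam("wrist","w15",(160,180,480,400),2.4)
E
```

```text
t 13.75 p [596.1 210.8  86.5] x [1.    0.02  0.002] y [ 0.02  -1.    -0.001] z [ 0.002  0.001 -1.   ] F [-1.1 -0.7  6.3] w 44.9
```

View pics/w15.png

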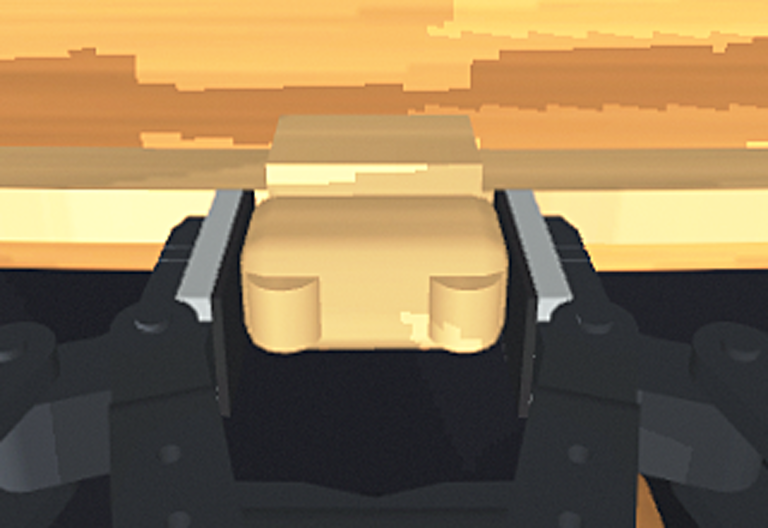

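>>> send_rows(steps=[{"x":0,"y":0,"z":-8,"wx":0,"wy":0,"wz":0,"grip":0},{"x":0,"y":0,"z":-8,"wx":0,"wy":0,"wz":0,"grip":0},{"x":0,"y":0,"z":-12,"wx":0,"wy":0,"wz":0,"grip":0},{"x":0,"y":0,"z":-20,"wx":0,"wy":0,"wz":0,"grip":0},{"x":0,"y":0,"z":-20,"wx":0,"wy":0,"wz":0,"grip":0}])

```text
time_s: 14.22
eef_pos: [0.5947, 0.2101, 0.1545]
eef_rot: [0.0, 1.0, 0.01, -0.001]
wrist_force: [0.2, 0.1, -0.9]
grip_width: 0.0448
```

>>> send_rows(steps=[{"x":0,"y":0,"z":-30,"wx":0,"wy":0,"wz":0,"grip":0},{"x":0,"y":0,"z":-30,"wx":0,"wy":0,"wz":0,"grip":0},{"x":0,"y":0,"z":0,"wx":0,"wy":0,"wz":0,"grip":0},{"x":0,"y":0,"z":0,"wx":0,"wy":0,"wz":0,"grip":0}])

```text
time_s: 14.55
eef_pos: [0.5964, 0.2108, 0.2163]
eef_rot: [-0.001, 1.0, 0.01, 0.002]
wrist_force: [0.2, -0.3, -0.6]
grip_width: 0.0447
```

```bash
python3 - <<'E'
from m import *
pst(); go([.5416,-.2232,.2],92)
c=cam("wrist","w16",(160,180,480,400),2.4)
E
```

```text
t 14.55 p [596.4 210.8 216.3] x [1.    0.02  0.004] y [ 0.02  -1.    -0.001] z [ 0.004  0.002 -1.   ] F [ 0.2 -0.3 -0.6] w 44.7
shift tool mm [-63.6 432.9  15.4]  wz(tool, down) -0.8
```

View pics/w16.png

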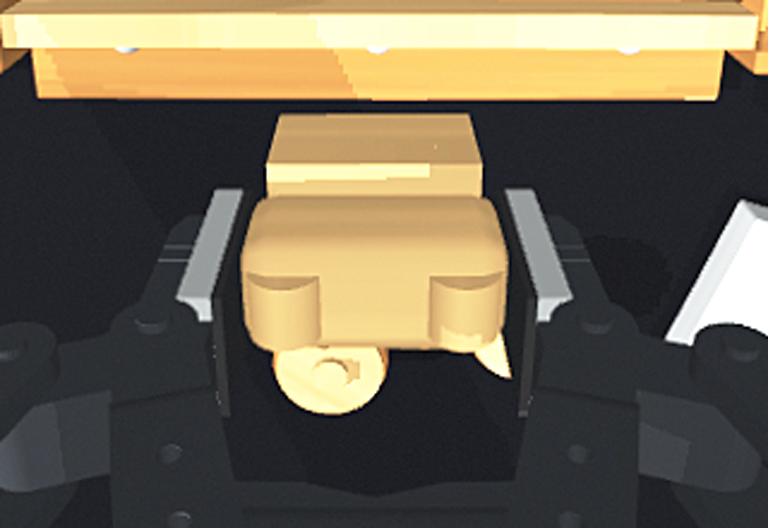

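>>> send_rows(steps=[{"x":-6,"y":40,"z":0,"wx":0,"wy":0,"wz":0,"grip":0},{"x":-6,"y":40,"z":0,"wx":0,"wy":0,"wz":0,"grip":0},{"x":-6,"y":40,"z":0,"wx":0,"wy":0,"wz":0,"grip":0},{"x":-6,"y":40,"z":0,"wx":0,"wy":0,"wz":0,"grip":0},{"x":-6,"y":40,"z":0,"wx":0,"wy":0,"wz":0,"grip":0}])

```text
time_s: 15.02
eef_pos: [0.5676, 0.0078, 0.212]
eef_rot: [0.0, 1.0, 0.01, -0.001]
wrist_force: [0.0, 0.0, -0.7]
grip_width: 0.0451
```

>>> send_rows(steps=[{"x":-6,"y":40,"z":0,"wx":0,"wy":0,"wz":0,"grip":0},{"x":-6,"y":40,"z":0,"wx":0,"wy":0,"wz":0,"grip":0},{"x":-6,"y":40,"z":0,"wx":0,"wy":0,"wz":0,"grip":0},{"x":-6,"y":40,"z":0,"wx":0,"wy":0,"wz":0,"grip":0},{"x":-6,"y":40,"z":0,"wx":0,"wy":0,"wz":0,"grip":0}])

```text
time_s: 15.43
eef_pos: [0.5416, -0.1925, 0.2121]
eef_rot: [-0.0, 1.0, 0.01, -0.001]
wrist_force: [0.4, -0.5, -0.7]
grip_width: 0.0449
```

>>> send_rows(steps=[{"x":-3,"y":36,"z":0,"wx":0,"wy":0,"wz":-0.8,"grip":0},{"x":0,"y":0,"z":20,"wx":0,"wy":0,"wz":0,"grip":0},{"x":0,"y":0,"z":0,"wx":0,"wy":0,"wz":0,"grip":0},{"x":0,"y":0,"z":0,"wx":0,"wy":0,"wz":0,"grip":0},{"x":0,"y":0,"z":0,"wx":0,"wy":0,"wz":0,"grip":0}])

```text
time_s: 15.85
eef_pos: [0.5411, -0.2253, 0.1931]
eef_rot: [-0.001, 1.0, 0.018, -0.0]
wrist_force: [0.1, 0.4, 0.1]
grip_width: 0.0445
```

```bash
python3 - <<'E'
from m import *
pst(); go([.5424,-.226,.06],92)
c=cam("wrist","w17")
E
```

```text
t 15.85 p [ 541.1 -225.3  193.1] x [ 0.999  0.036 -0.001] y [ 0.036 -0.999 -0.001] z [-0.001  0.001 -1.   ] F [0.1 0.4 0.1] w 44.5
shift tool mm [  1.4   0.9 133.1]  wz(tool, down) 0.1
```

View pics/w17.png

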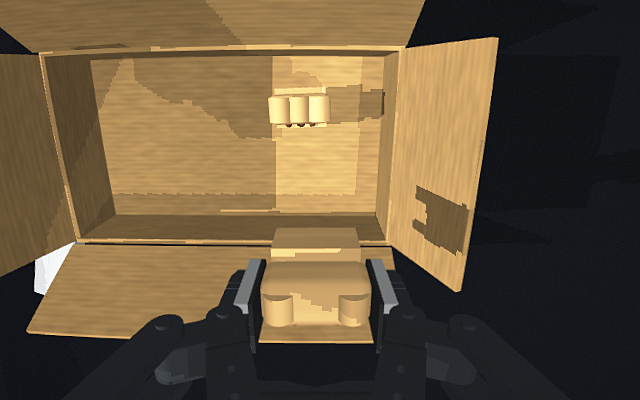

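>>> send_rows(steps=[{"x":1,"y":0,"z":35,"wx":0,"wy":0,"wz":0,"grip":0},{"x":0,"y":0,"z":35,"wx":0,"wy":0,"wz":0,"grip":0},{"x":0,"y":0,"z":35,"wx":0,"wy":0,"wz":0,"grip":0},{"x":0,"y":0,"z":25,"wx":0,"wy":0,"wz":0,"grip":0},{"x":0,"y":0,"z":10,"wx":0,"wy":0,"wz":0,"grip":0}])

```text
time_s: 16.32
eef_pos: [0.5405, -0.2248, 0.0504]
eef_rot: [-0.001, 1.0, 0.018, -0.002]
wrist_force: [-0.9, 0.5, 0.3]
grip_width: 0.0449
```

>>> send_rows(steps=[{"x":0,"y":0,"z":4,"wx":0,"wy":0,"wz":0,"grip":0},{"x":0,"y":0,"z":3,"wx":0,"wy":0,"wz":0,"grip":0},{"x":0,"y":0,"z":0,"wx":0,"wy":0,"wz":0,"grip":0},{"x":0,"y":0,"z":0,"wx":0,"wy":0,"wz":0,"grip":0}])

```text
time_s: 16.65
eef_pos: [0.5434, -0.2271, 0.048]
eef_rot: [0.001, 1.0, 0.017, 0.001]
wrist_force: [1.3, -0.5, 0.8]
grip_width: 0.0444
```

>>> send_rows(steps=[{"x":0,"y":0,"z":1.5,"wx":0,"wy":0,"wz":0,"grip":0},{"x":0,"y":0,"z":0,"wx":0,"wy":0,"wz":0,"grip":0.6},{"x":0,"y":0,"z":0,"wx":0,"wy":0,"wz":0,"grip":0.72},{"x":0,"y":0,"z":0,"wx":0,"wy":0,"wz":0,"grip":0.72},{"x":0,"y":0,"z":0,"wx":0,"wy":0,"wz":0,"grip":0.72}])

```text
time_s: 17.07
eef_pos: [0.5423, -0.2268, 0.0451]
eef_rot: [0.0, 1.0, 0.017, 0.0]
wrist_force: [0.3, 0.8, 1.1]
grip_width: 0.0614
```

>>> send_rows(steps=[{"x":0,"y":0,"z":-12,"wx":0,"wy":0,"wz":0,"grip":0.72},{"x":0,"y":0,"z":-35,"wx":0,"wy":0,"wz":0,"grip":0.72},{"x":0,"y":0,"z":-40,"wx":0,"wy":0,"wz":0,"grip":0.72},{"x":-15,"y":-38,"z":-40,"wx":0,"wy":0,"wz":0,"grip":0.72},{"x":-15,"y":-38,"z":-20,"wx":0,"wy":0,"wz":0,"grip":1}])

```text
time_s: 17.48
eef_pos: [0.5173, -0.1679, 0.1835]
eef_rot: [0.002, 1.0, 0.015, 0.003]
wrist_force: [1.6, 2.6, 0.4]
grip_width: 0.0722
```

>>> send_rows(steps=[{"x":-18,"y":-38,"z":0,"wx":0,"wy":0,"wz":0,"grip":1},{"x":-18,"y":-38,"z":0,"wx":0,"wy":0,"wz":0,"grip":1},{"x":-18,"y":-38,"z":0,"wx":0,"wy":0,"wz":0,"grip":1},{"x":-18,"y":-38,"z":0,"wx":0,"wy":0,"wz":0,"grip":1},{"x":0,"y":0,"z":0,"wx":0,"wy":0,"wz":0,"grip":1}])

```text
time_s: 17.9
eef_pos: [0.4351, -0.0105, 0.18]
eef_rot: [-0.001, 1.0, 0.022, -0.001]
wrist_force: [-0.5, -0.2, 0.7]
grip_width: 0.0855
```

```bash
python3 - <<'E'
from m import *
pst()
c=cam("wrist","w18"); 
t=r.camera("top");s=r.camera("scene")
for cc,b1,b2 in ((t,(250,240,320,280),(320,230,360,280)),(s,(350,160,425,200),(305,155,350,200))):
    for x in blobs(cc,(5,60,90),(30,255,255),b1): print("pot",cen(x),cv2.boundingRect(x),cv2.contourArea(x))
    for x in blobs(cc,(0,0,110),(180,50,255),b2): print("w",cen(x),cv2.minAreaRect(x),cv2.contourArea(x))
E
```

```text
t 17.9 p [435.1 -10.5 180. ] x [ 0.999  0.044 -0.002] y [ 0.044 -0.999 -0.002] z [-0.002  0.002 -1.   ] F [-0.5 -0.2  0.7] w 85.5
pot [269.211962833914, 263.43379790940764] (260, 254, 20, 20) 287.0
pot [300.0, 255.90318627450978] (291, 246, 19, 20) 272.0
w [346.288056206089, 255.37814207650268] ((343.0, 255.0), (32.0, 48.0), 0.0) 1067.5
pot [369.8908188585608, 182.85980148883374] (360, 171, 21, 25) 403.0
pot [404.3758777364725, 182.3453118546055] (394, 170, 22, 25) 403.5
w [329.26685934489404, 178.49582530507385] ((329.1644287109375, 178.26510620117188), (17.777332305908203, 34.32582092285156), 34.99201965332031) 519.0
```

View pics/w18.png

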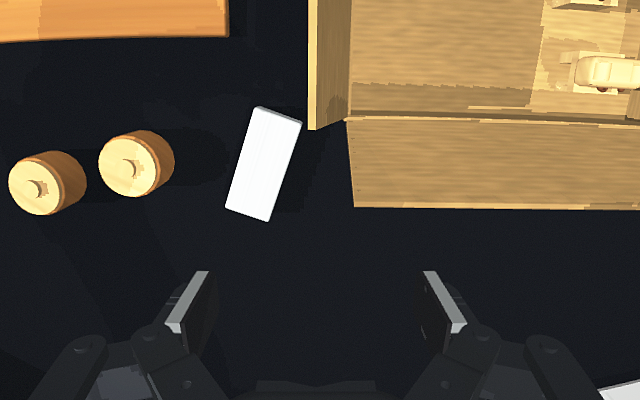

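```bash
python3 - <<'E'
from m import *
c=r.camera("wrist")
print(np.round(onz(c,[(128,168),(33,188)],.040)*1e3,1)); pst(); go([.4508,.1425,.1],91.2)
E
```

```text
[[458.1 131.1  40. ]
 [439.2 216.9  40. ]]
t 18.1 p [439.5 -18.  179.9] x [0.999 0.033 0.001] y [ 0.033 -0.999  0.001] z [ 0.001 -0.001 -1.   ] F [ 0.1 -0.2  0.5] w 85.5
shift tool mm [  16.5 -160.1   79.8]  wz(tool, down) 0.7
```

>>> send_rows(steps=[{"x":4,"y":-40,"z":0,"wx":0,"wy":0,"wz":0,"grip":0.9},{"x":4,"y":-40,"z":0,"wx":0,"wy":0,"wz":0,"grip":0.9},{"x":4,"y":-40,"z":0,"wx":0,"wy":0,"wz":0,"grip":0.9},{"x":-36,"y":-40,"z":20,"wx":0,"wy":0,"wz":0,"grip":0.9},{"x":-20,"y":0,"z":20,"wx":0,"wy":0,"wz":0,"grip":0.9}])

```text
time_s: 18.52
eef_pos: [0.4016, 0.1368, 0.1461]
eef_rot: [-0.003, 1.0, 0.019, 0.003]
wrist_force: [-0.2, 0.1, -0.5]
grip_width: 0.0769
```

>>> send_rows(steps=[{"x":0,"y":0,"z":0,"wx":0,"wy":0,"wz":0,"grip":0.9},{"x":0,"y":0,"z":0,"wx":0,"wy":0,"wz":0,"grip":0.9},{"x":0,"y":0,"z":0,"wx":0,"wy":0,"wz":0,"grip":0.9},{"x":0,"y":0,"z":0,"wx":0,"wy":0,"wz":0,"grip":0.9},{"x":0,"y":0,"z":0,"wx":0,"wy":0,"wz":0,"grip":0.9}])

```text
time_s: 18.93
eef_pos: [0.4013, 0.13, 0.1454]
eef_rot: [-0.0, 1.0, 0.016, 0.001]
wrist_force: [0.2, -0.6, 0.5]
grip_width: 0.0769
```

```bash
python3 - <<'E'
from m import *
pst()
c=cam("wrist","w19"); print(proj(c,[[.4508,.1421,.04]])); go([.4508,.1421,.1],91.2); np.save("/tmp/v.npy",c["view"])
E
```

```text
t 18.93 p [401.3 130.  145.4] x [0.999 0.032 0.002] y [ 0.032 -0.999 -0.   ] z [ 0.002  0.    -1.   ] F [ 0.2 -0.6  0.5] w 76.9
[[300.81744429 140.36339188]]
shift tool mm [ 50.1 -10.3  45.4]  wz(tool, down) 0.6
```

View pics/w19.png

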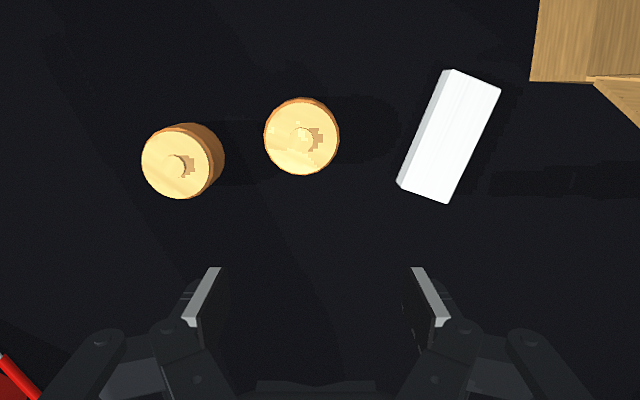

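>>> send_rows(steps=[{"x":26,"y":-5,"z":10,"wx":0,"wy":0,"wz":0,"grip":0.9},{"x":25,"y":-5,"z":20,"wx":0,"wy":0,"wz":0,"grip":0.9},{"x":0,"y":0,"z":0,"wx":0,"wy":0,"wz":0,"grip":0.9},{"x":0,"y":0,"z":0,"wx":0,"wy":0,"wz":0,"grip":0.9},{"x":0,"y":0,"z":0,"wx":0,"wy":0,"wz":0,"grip":0.9}])

```text
time_s: 19.4
eef_pos: [0.45, 0.142, 0.1148]
eef_rot: [0.0, 1.0, 0.017, -0.0]
wrist_force: [-0.3, 0.8, 0.0]
grip_width: 0.0768
```

>>> send_rows(steps=[{"x":0,"y":0,"z":35,"wx":0,"wy":0,"wz":0,"grip":0.9},{"x":0,"y":0,"z":32,"wx":0,"wy":0,"wz":0,"grip":0.9},{"x":0,"y":0,"z":15,"wx":0,"wy":0,"wz":0,"grip":0.9},{"x":0,"y":0,"z":3,"wx":0,"wy":0,"wz":0,"grip":0.9},{"x":0,"y":0,"z":0,"wx":0,"wy":0,"wz":0,"grip":0.9}])

```text
time_s: 19.82
eef_pos: [0.4495, 0.1422, 0.0299]
eef_rot: [0.0, 1.0, 0.017, -0.001]
wrist_force: [0.6, 0.1, -0.0]
grip_width: 0.0766
```

```bash
python3 - <<'E'
from m import *
pst(); go([.452,.1415,.028],91.2)
c=cam("wrist","w20",(160,180,480,400),2.4)
E
```

```text
t 19.82 p [449.5 142.2  29.9] x [ 0.999  0.035 -0.001] y [ 0.035 -0.999  0.001] z [-0.001 -0.001 -1.   ] F [ 0.6  0.1 -0. ] w 76.6
shift tool mm [2.5 0.8 1.9]  wz(tool, down) 0.8
```

View pics/w20.png

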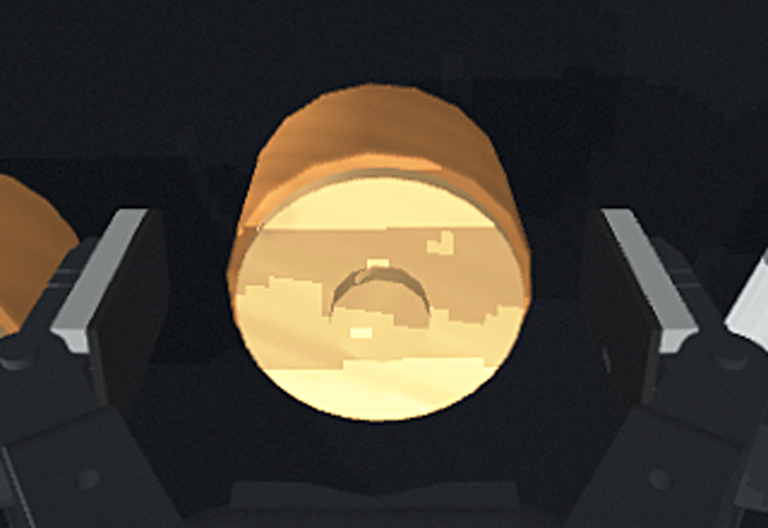

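>>> send_rows(steps=[{"x":2,"y":0,"z":1,"wx":0,"wy":0,"wz":0,"grip":0.7},{"x":0,"y":0,"z":0,"wx":0,"wy":0,"wz":0,"grip":0.3},{"x":0,"y":0,"z":0,"wx":0,"wy":0,"wz":0,"grip":0},{"x":0,"y":0,"z":0,"wx":0,"wy":0,"wz":0,"grip":0},{"x":0,"y":0,"z":0,"wx":0,"wy":0,"wz":0,"grip":0}])

```text
time_s: 20.28
eef_pos: [0.4536, 0.1427, 0.0305]
eef_rot: [-0.0, 1.0, 0.017, 0.001]
wrist_force: [-1.1, -2.0, 11.5]
grip_width: 0.0504
```

>>> send_rows(steps=[{"x":0,"y":0,"z":-20,"wx":0,"wy":0,"wz":0,"grip":0},{"x":0,"y":0,"z":-40,"wx":0,"wy":0,"wz":0,"grip":0},{"x":0,"y":0,"z":-40,"wx":0,"wy":0,"wz":0,"grip":0},{"x":0,"y":0,"z":-40,"wx":0,"wy":0,"wz":0,"grip":0},{"x":0,"y":0,"z":-25,"wx":0,"wy":0,"wz":0,"grip":0}])

```text
time_s: 20.7
eef_pos: [0.4534, 0.143, 0.1982]
eef_rot: [-0.001, 1.0, 0.017, 0.002]
wrist_force: [1.2, 0.2, -1.3]
grip_width: 0.0502
```

```bash
python3 - <<'E'
from m import *
pst(); go([.6048,-.1189,.06],92)
E
```

```text
t 20.7 p [453.4 143.  198.2] x [0.999 0.034 0.005] y [ 0.034 -0.999 -0.001] z [ 0.005  0.001 -1.   ] F [ 1.2  0.2 -1.3] w 50.2
shift tool mm [141.6 267.1 138.6]  wz(tool, down) -0.0
```

>>> send_rows(steps=[{"x":18,"y":33.5,"z":-2,"wx":0,"wy":0,"wz":0,"grip":0},{"x":18,"y":33.5,"z":0,"wx":0,"wy":0,"wz":0,"grip":0},{"x":18,"y":33.5,"z":0,"wx":0,"wy":0,"wz":0,"grip":0},{"x":18,"y":33.5,"z":0,"wx":0,"wy":0,"wz":0,"grip":0},{"x":18,"y":33.5,"z":0,"wx":0,"wy":0,"wz":0,"grip":0}])

```text
time_s: 21.12
eef_pos: [0.5486, -0.0238, 0.1969]
eef_rot: [0.0, 1.0, 0.017, 0.001]
wrist_force: [1.1, 0.6, -1.0]
grip_width: 0.05
```

>>> send_rows(steps=[{"x":18,"y":33.5,"z":0,"wx":0,"wy":0,"wz":0,"grip":0},{"x":18,"y":33.5,"z":0,"wx":0,"wy":0,"wz":0,"grip":0},{"x":17,"y":33,"z":0,"wx":0,"wy":0,"wz":0,"grip":0},{"x":0,"y":0,"z":20,"wx":0,"wy":0,"wz":0,"grip":0},{"x":0,"y":0,"z":0,"wx":0,"wy":0,"wz":0,"grip":0}])

```text
time_s: 21.53
eef_pos: [0.6032, -0.1232, 0.1737]
eef_rot: [0.0, 1.0, 0.015, -0.001]
wrist_force: [-0.9, 1.0, -1.3]
grip_width: 0.0502
```

>>> send_rows(steps=[{"x":0,"y":0,"z":0,"wx":0,"wy":0,"wz":0,"grip":0},{"x":0,"y":0,"z":0,"wx":0,"wy":0,"wz":0,"grip":0},{"x":0,"y":0,"z":0,"wx":0,"wy":0,"wz":0,"grip":0}])

```text
time_s: 21.78
eef_pos: [0.6047, -0.1187, 0.1771]
eef_rot: [-0.0, 1.0, 0.018, 0.001]
wrist_force: [0.3, -0.6, -0.6]
grip_width: 0.0503
```

```bash
python3 - <<'E'
from m import *
pst(); go([.6068,-.1188,.035],92)
c=cam("wrist","w21")
E
```

```text
t 21.78 p [ 604.7 -118.7  177.1] x [0.999 0.036 0.001] y [ 0.036 -0.999 -0.   ] z [ 0.001  0.    -1.   ] F [ 0.3 -0.6 -0.6] w 50.3
shift tool mm [  1.9   0.3 142.1]  wz(tool, down) 0.1
```

View pics/w21.png

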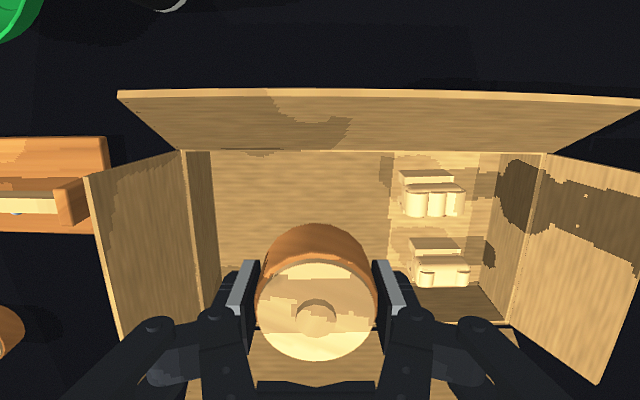

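>>> send_rows(steps=[{"x":2,"y":0,"z":35,"wx":0,"wy":0,"wz":0,"grip":0},{"x":0,"y":0,"z":35,"wx":0,"wy":0,"wz":0,"grip":0},{"x":0,"y":0,"z":35,"wx":0,"wy":0,"wz":0,"grip":0},{"x":0,"y":0,"z":25,"wx":0,"wy":0,"wz":0,"grip":0},{"x":0,"y":0,"z":8,"wx":0,"wy":0,"wz":0,"grip":0}])

```text
time_s: 22.25
eef_pos: [0.6036, -0.1189, 0.0345]
eef_rot: [-0.001, 1.0, 0.018, -0.003]
wrist_force: [-14.1, 1.1, 33.0]
grip_width: 0.0504
```

>>> send_rows(steps=[{"x":0,"y":0,"z":3,"wx":0,"wy":0,"wz":0,"grip":0},{"x":0,"y":0,"z":1,"wx":0,"wy":0,"wz":0,"grip":0},{"x":0,"y":0,"z":0,"wx":0,"wy":0,"wz":0,"grip":0},{"x":0,"y":0,"z":0,"wx":0,"wy":0,"wz":0,"grip":0}])

```text
time_s: 22.58
eef_pos: [0.6076, -0.1198, 0.0352]
eef_rot: [0.0, 1.0, 0.017, 0.001]
wrist_force: [-0.6, -0.0, -1.3]
grip_width: 0.0501
```

>>> send_rows(steps=[{"x":0,"y":0,"z":0,"wx":0,"wy":0,"wz":0,"grip":0.66},{"x":0,"y":0,"z":0,"wx":0,"wy":0,"wz":0,"grip":0.76},{"x":0,"y":0,"z":0,"wx":0,"wy":0,"wz":0,"grip":0.76},{"x":0,"y":0,"z":0,"wx":0,"wy":0,"wz":0,"grip":0.76}])

```text
time_s: 22.92
eef_pos: [0.6066, -0.12, 0.0341]
eef_rot: [0.0, 1.0, 0.017, 0.0]
wrist_force: [-0.5, -0.3, -0.3]
grip_width: 0.0652
```

>>> send_rows(steps=[{"x":0,"y":0,"z":-15,"wx":0,"wy":0,"wz":0,"grip":0.76},{"x":0,"y":0,"z":-40,"wx":0,"wy":0,"wz":0,"grip":0.76},{"x":0,"y":0,"z":-40,"wx":0,"wy":0,"wz":0,"grip":0.76},{"x":-15,"y":-15,"z":-35,"wx":0,"wy":0,"wz":0,"grip":0.9},{"x":-25,"y":-33,"z":-20,"wx":0,"wy":0,"wz":0,"grip":0.9}])

```text
time_s: 23.33
eef_pos: [0.5707, -0.0799, 0.1874]
eef_rot: [0.002, 1.0, 0.014, 0.004]
wrist_force: [1.6, 1.1, -0.9]
grip_width: 0.0774
```

>>> send_rows(steps=[{"x":-23,"y":-34,"z":0,"wx":0,"wy":0,"wz":0,"grip":0.9},{"x":-23,"y":-34,"z":0,"wx":0,"wy":0,"wz":0,"grip":0.9},{"x":-23,"y":-34,"z":0,"wx":0,"wy":0,"wz":0,"grip":0.9},{"x":-23,"y":-34,"z":0,"wx":0,"wy":0,"wz":0,"grip":0.9},{"x":-23,"y":-34,"z":0,"wx":0,"wy":0,"wz":0,"grip":0.9}])

```text
time_s: 23.75
eef_pos: [0.4452, 0.0909, 0.1831]
eef_rot: [0.0, 1.0, 0.017, 0.001]
wrist_force: [0.2, 0.8, 0.6]
grip_width: 0.0768
```

```bash
python3 - <<'E'
from m import *
pst(); go([.43,.228,.1],91.2)
t=cam("top","t22",(190,120,490,290),2.6);s=r.camera("scene")
for cc,b1,b2 in ((t,(220,230,330,300),(320,230,360,280)),(s,(350,150,460,210),(305,155,350,200))):
    for x in blobs(cc,(5,60,90),(30,255,255),b1): print("pot",cen(x),cv2.boundingRect(x),cv2.contourArea(x))
    for x in blobs(cc,(0,0,110),(180,50,255),b2): print("w",cen(x),cv2.minAreaRect(x),cv2.contourArea(x))
E
```

```text
t 23.75 p [445.2  90.9 183.1] x [0.999 0.034 0.002] y [ 0.034 -0.999  0.   ] z [ 0.002 -0.    -1.   ] F [0.2 0.8 0.6] w 76.8
shift tool mm [ -10.7 -137.6   83. ]  wz(tool, down) 0.8
pot [269.211962833914, 263.43379790940764] (260, 254, 20, 20) 287.0
w [331.710152284264, 255.39001692047376] ((336.0, 254.5), (49.0, 32.0), 90.0) 985.0
pot [404.38730943551707, 182.31850020601564] (394, 170, 22, 25) 404.5
w [329.25868725868725, 178.510296010296] ((329.1644287109375, 178.26510620117188), (17.777332305908203, 34.32582092285156), 34.99201965332031) 518.0
```

View pics/t22.png

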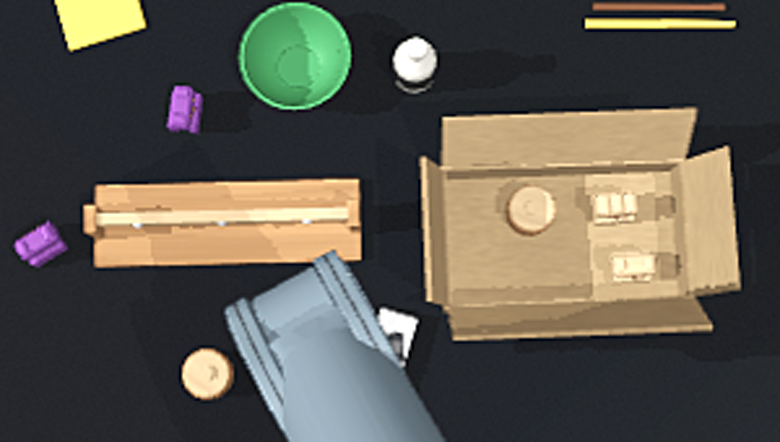

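>>> send_rows(steps=[{"x":-2,"y":-35,"z":10,"wx":0,"wy":0,"wz":0,"grip":0.9},{"x":-2,"y":-35,"z":15,"wx":0,"wy":0,"wz":0,"grip":0.9},{"x":-3,"y":-35,"z":20,"wx":0,"wy":0,"wz":0,"grip":0.9},{"x":-3,"y":-32,"z":25,"wx":0,"wy":0,"wz":0,"grip":0.9},{"x":0,"y":0,"z":0,"wx":0,"wy":0,"wz":0,"grip":0.9}])

```text
time_s: 24.27
eef_pos: [0.4286, 0.233, 0.1098]
eef_rot: [-0.002, 1.0, 0.022, -0.002]
wrist_force: [-0.6, 0.5, 0.1]
grip_width: 0.077
```

>>> send_rows(steps=[{"x":0,"y":0,"z":0,"wx":0,"wy":0,"wz":0,"grip":0.9},{"x":0,"y":0,"z":0,"wx":0,"wy":0,"wz":0,"grip":0.9},{"x":0,"y":0,"z":0,"wx":0,"wy":0,"wz":0,"grip":0.9}])

```text
time_s: 24.52
eef_pos: [0.4328, 0.2248, 0.1128]
eef_rot: [0.0, 1.0, 0.016, 0.001]
wrist_force: [0.4, 0.1, 0.0]
grip_width: 0.077
```

```bash
python3 - <<'E'
from m import *
pst(); go([.431,.2275,.030],92)
c=cam("wrist","w23")
E
```

```text
t 24.52 p [432.8 224.8 112.8] x [0.999 0.032 0.001] y [ 0.032 -0.999  0.001] z [ 0.001 -0.001 -1.   ] F [0.4 0.1 0. ] w 77.0
shift tool mm [-1.9 -2.9 82.8]  wz(tool, down) -0.2
```

View pics/w23.png

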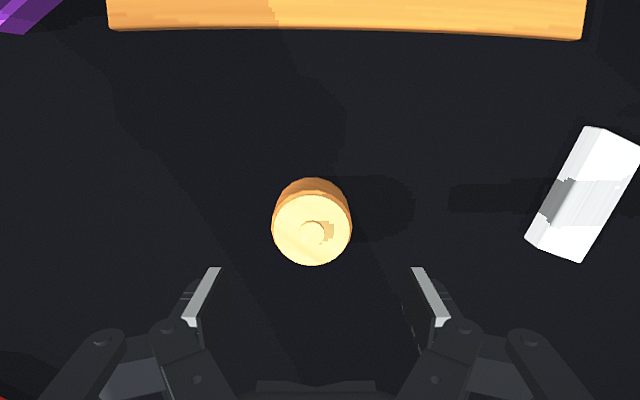

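>>> send_rows(steps=[{"x":-1,"y":-2,"z":30,"wx":0,"wy":0,"wz":0,"grip":0.9},{"x":0,"y":0,"z":30,"wx":0,"wy":0,"wz":0,"grip":0.9},{"x":0,"y":0,"z":15,"wx":0,"wy":0,"wz":0,"grip":0.9},{"x":0,"y":0,"z":7,"wx":0,"wy":0,"wz":0,"grip":0.9},{"x":0,"y":0,"z":0,"wx":0,"wy":0,"wz":0,"grip":0.9}])

```text
time_s: 24.98
eef_pos: [0.4306, 0.2269, 0.0293]
eef_rot: [0.001, 1.0, 0.016, -0.001]
wrist_force: [0.7, -0.4, 0.0]
grip_width: 0.0768
```

```bash
python3 - <<'E'
from m import *
pst(); go([.431,.2275,.030],92)
c=cam("wrist","w24",(160,180,480,400),2.4)
E
```

```text
t 24.98 p [430.6 226.9  29.3] x [ 0.999  0.033 -0.001] y [ 0.033 -0.999  0.001] z [-0.001 -0.001 -1.   ] F [ 0.7 -0.4  0. ] w 76.8
shift tool mm [ 0.4 -0.6 -0.7]  wz(tool, down) -0.1
```

View pics/w24.png

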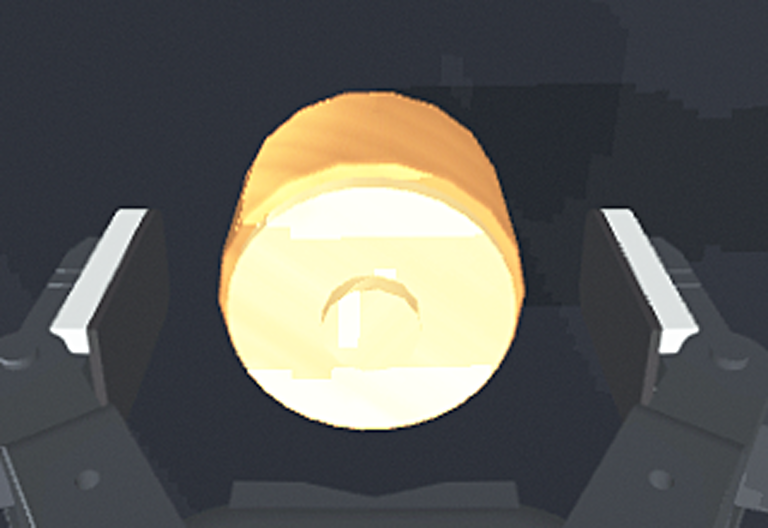

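>>> send_rows(steps=[{"x":0,"y":0,"z":0,"wx":0,"wy":0,"wz":0,"grip":0.7},{"x":0,"y":0,"z":0,"wx":0,"wy":0,"wz":0,"grip":0.3},{"x":0,"y":0,"z":0,"wx":0,"wy":0,"wz":0,"grip":0},{"x":0,"y":0,"z":0,"wx":0,"wy":0,"wz":0,"grip":0},{"x":0,"y":0,"z":0,"wx":0,"wy":0,"wz":0,"grip":0}])

```text
time_s: 25.45
eef_pos: [0.4317, 0.2284, 0.0316]
eef_rot: [-0.0, 1.0, 0.017, 0.001]
wrist_force: [-1.2, -2.0, 10.0]
grip_width: 0.05
```

>>> send_rows(steps=[{"x":0,"y":0,"z":-20,"wx":0,"wy":0,"wz":0,"grip":0},{"x":0,"y":0,"z":-40,"wx":0,"wy":0,"wz":0,"grip":0},{"x":0,"y":0,"z":-40,"wx":0,"wy":0,"wz":0,"grip":0},{"x":0,"y":0,"z":-40,"wx":0,"wy":0,"wz":0,"grip":0},{"x":0,"y":0,"z":-25,"wx":0,"wy":0,"wz":0,"grip":0}])

```text
time_s: 25.87
eef_pos: [0.4317, 0.2289, 0.1994]
eef_rot: [-0.001, 1.0, 0.017, 0.002]
wrist_force: [0.7, 1.3, -0.0]
grip_width: 0.0501
```

>>> send_rows(steps=[{"x":11,"y":39,"z":0,"wx":0,"wy":0,"wz":0,"grip":0},{"x":11,"y":39,"z":0,"wx":0,"wy":0,"wz":0,"grip":0},{"x":11,"y":39,"z":0,"wx":0,"wy":0,"wz":0,"grip":0},{"x":11,"y":39,"z":0,"wx":0,"wy":0,"wz":0,"grip":0},{"x":11,"y":39,"z":0,"wx":0,"wy":0,"wz":0,"grip":0}])

```text
time_s: 26.28
eef_pos: [0.4927, 0.0331, 0.196]
eef_rot: [0.0, 1.0, 0.017, 0.001]
wrist_force: [1.6, 0.5, -0.5]
grip_width: 0.0503
```

>>> send_rows(steps=[{"x":11,"y":39,"z":0,"wx":0,"wy":0,"wz":0,"grip":0},{"x":11,"y":39,"z":0,"wx":0,"wy":0,"wz":0,"grip":0},{"x":10,"y":39,"z":0,"wx":0,"wy":0,"wz":0,"grip":0},{"x":10,"y":39,"z":0,"wx":0,"wy":0,"wz":0,"grip":0},{"x":0,"y":0,"z":15,"wx":0,"wy":0,"wz":0,"grip":0}])

```text
time_s: 26.7
eef_pos: [0.5427, -0.1302, 0.183]
eef_rot: [0.003, 1.0, 0.011, 0.004]
wrist_force: [-0.4, -1.2, -1.1]
grip_width: 0.0499
```

>>> send_rows(steps=[{"x":0,"y":0,"z":0,"wx":0,"wy":0,"wz":0,"grip":0},{"x":0,"y":0,"z":0,"wx":0,"wy":0,"wz":0,"grip":0},{"x":0,"y":0,"z":0,"wx":0,"wy":0,"wz":0,"grip":0},{"x":0,"y":0,"z":0,"wx":0,"wy":0,"wz":0,"grip":0}])

```text
time_s: 27.03
eef_pos: [0.54, -0.1179, 0.1808]
eef_rot: [-0.0, 1.0, 0.018, 0.001]
wrist_force: [-0.2, 0.2, -0.3]
grip_width: 0.0503
```

```bash
python3 - <<'E'
from m import *
pst(); go([.5388,-.1212,.035],92)
c=cam("wrist","w25")
E
```

```text
t 27.03 p [ 540.  -117.9  180.8] x [0.999 0.037 0.001] y [ 0.037 -0.999 -0.   ] z [ 0.001  0.    -1.   ] F [-0.2  0.2 -0.3] w 50.3
shift tool mm [ -1.4   3.3 145.8]  wz(tool, down) 0.1
```

View pics/w25.png

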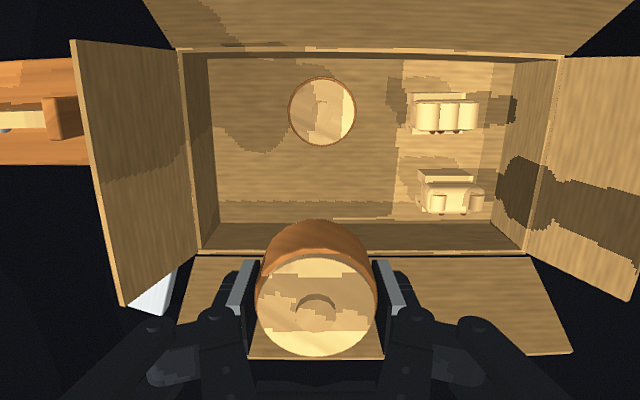

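>>> send_rows(steps=[{"x":-1,"y":2,"z":35,"wx":0,"wy":0,"wz":0,"grip":0},{"x":0,"y":0,"z":35,"wx":0,"wy":0,"wz":0,"grip":0},{"x":0,"y":0,"z":35,"wx":0,"wy":0,"wz":0,"grip":0},{"x":0,"y":0,"z":20,"wx":0,"wy":0,"wz":0,"grip":0},{"x":0,"y":0,"z":8,"wx":0,"wy":0,"wz":0,"grip":0}])

```text
time_s: 27.5
eef_pos: [0.5368, -0.1202, 0.0443]
eef_rot: [-0.001, 1.0, 0.018, -0.002]
wrist_force: [-0.4, 0.0, -0.1]
grip_width: 0.0501
```

>>> send_rows(steps=[{"x":0,"y":0,"z":5,"wx":0,"wy":0,"wz":0,"grip":0},{"x":0,"y":0,"z":4,"wx":0,"wy":0,"wz":0,"grip":0},{"x":0,"y":0,"z":2,"wx":0,"wy":0,"wz":0,"grip":0},{"x":0,"y":0,"z":0,"wx":0,"wy":0,"wz":0,"grip":0},{"x":0,"y":0,"z":0,"wx":0,"wy":0,"wz":0,"grip":0}])

```text
time_s: 27.92
eef_pos: [0.5395, -0.1215, 0.0369]
eef_rot: [0.0, 1.0, 0.017, 0.001]
wrist_force: [0.4, -1.2, -1.0]
grip_width: 0.0499
```

Now release and, once clear, check the carton and the weight.

>>> send_rows(steps=[{"x":0,"y":0,"z":1.5,"wx":0,"wy":0,"wz":0,"grip":0},{"x":0,"y":0,"z":0,"wx":0,"wy":0,"wz":0,"grip":0.66},{"x":0,"y":0,"z":0,"wx":0,"wy":0,"wz":0,"grip":0.76},{"x":0,"y":0,"z":0,"wx":0,"wy":0,"wz":0,"grip":0.76},{"x":0,"y":0,"z":0,"wx":0,"wy":0,"wz":0,"grip":0.76}])

```text
time_s: 28.33
eef_pos: [0.5387, -0.1214, 0.0345]
eef_rot: [0.0, 1.0, 0.017, 0.0]
wrist_force: [0.3, -0.0, 0.6]
grip_width: 0.0649
```

>>> send_rows(steps=[{"x":0,"y":0,"z":-15,"wx":0,"wy":0,"wz":0,"grip":0.76},{"x":0,"y":0,"z":-40,"wx":0,"wy":0,"wz":0,"grip":0.76},{"x":0,"y":0,"z":-40,"wx":0,"wy":0,"wz":0,"grip":0.76},{"x":0,"y":-10,"z":-40,"wx":0,"wy":0,"wz":0,"grip":0.5},{"x":0,"y":-30,"z":-25,"wx":0,"wy":0,"wz":0,"grip":0}])

```text
time_s: 28.75
eef_pos: [0.5386, -0.086, 0.1981]
eef_rot: [0.002, 1.0, 0.013, 0.002]
wrist_force: [1.9, -0.8, 0.1]
grip_width: 0.0417
```

>>> send_rows(steps=[{"x":-10,"y":-40,"z":0,"wx":0,"wy":0,"wz":0,"grip":0},{"x":-10,"y":-40,"z":0,"wx":0,"wy":0,"wz":0,"grip":0},{"x":-10,"y":-40,"z":0,"wx":0,"wy":0,"wz":0,"grip":0},{"x":-10,"y":-40,"z":0,"wx":0,"wy":0,"wz":0,"grip":0},{"x":0,"y":0,"z":0,"wx":0,"wy":0,"wz":0,"grip":0}])

```text
time_s: 29.17
eef_pos: [0.4892, 0.0864, 0.195]
eef_rot: [-0.002, 1.0, 0.023, -0.0]
wrist_force: [-0.6, 0.8, 0.3]
grip_width: -0.0004
```

```bash
python3 - <<'E'
from m import *
pst()
t=cam("top","t26",(190,120,490,290),2.6);s=cam("scene","s26",(150,120,350,250),3.8)
E
```

```text
t 29.17 p [489.2  86.4 195. ] x [0.999 0.046 0.   ] y [ 0.046 -0.999 -0.005] z [-0.     0.005 -1.   ] F [-0.6  0.8  0.3] w -0.4
```

View pics/t26.png

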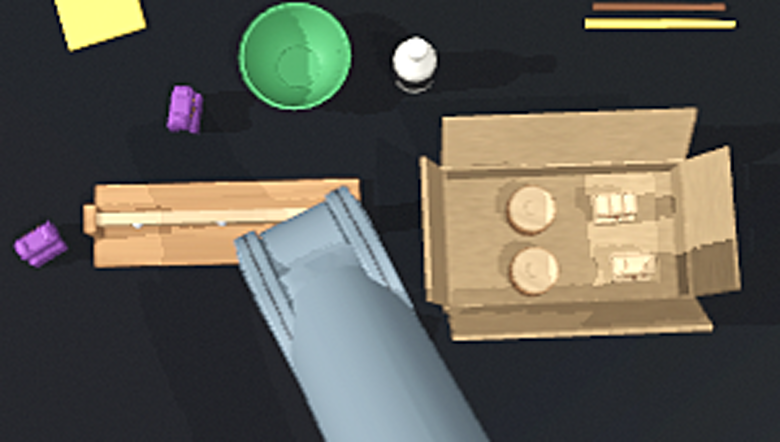

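View pics/s26.png

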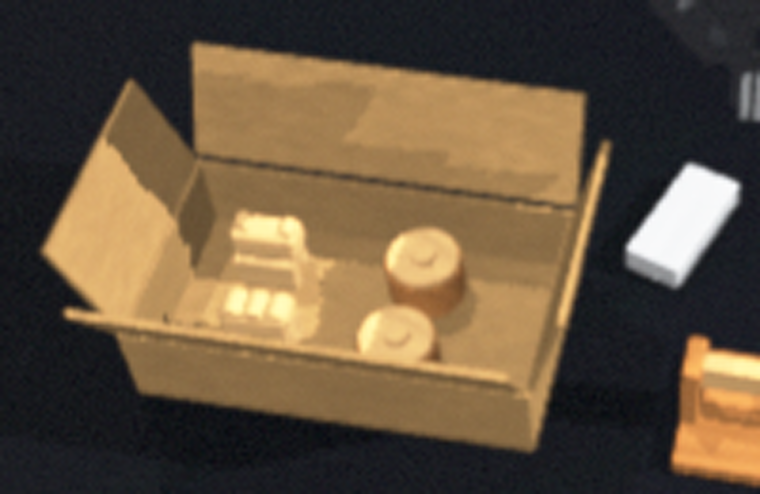

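>>> send_rows(steps=[{"x":40,"y":0,"z":0,"wx":0,"wy":0,"wz":0,"grip":0},{"x":35,"y":25,"z":10,"wx":0,"wy":0,"wz":0,"grip":0},{"x":0,"y":25,"z":20,"wx":0,"wy":0,"wz":0,"grip":0},{"x":0,"y":0,"z":20,"wx":0,"wy":0,"wz":0,"grip":0},{"x":0,"y":0,"z":0,"wx":0,"wy":0,"wz":0,"grip":0}])

```text
time_s: 29.68
eef_pos: [0.5645, 0.0265, 0.141]
eef_rot: [0.001, 1.0, 0.014, -0.003]
wrist_force: [-1.3, 0.5, -0.4]
grip_width: 0.0001
```

>>> send_rows(steps=[{"x":0,"y":0,"z":0,"wx":0,"wy":0,"wz":0,"grip":0},{"x":0,"y":0,"z":0,"wx":0,"wy":0,"wz":0,"grip":0},{"x":0,"y":0,"z":0,"wx":0,"wy":0,"wz":0,"grip":0}])

```text
time_s: 29.93
eef_pos: [0.5672, 0.0319, 0.1464]
eef_rot: [-0.0, 1.0, 0.018, 0.001]
wrist_force: [0.9, 0.5, 0.8]
grip_width: 0.0004
```

```bash
python3 - <<'E'
from m import *
pst(); go([.570,.025,.142],92)
c=cam("wrist","w27");
E
```

```text
t 29.93 p [567.2  31.9 146.4] x [0.999 0.035 0.002] y [ 0.035 -0.999 -0.   ] z [ 0.002  0.001 -1.   ] F [0.9 0.5 0.8] w 0.4
shift tool mm [2.5 7.  4.4]  wz(tool, down) 0.0
```

View pics/w27.png

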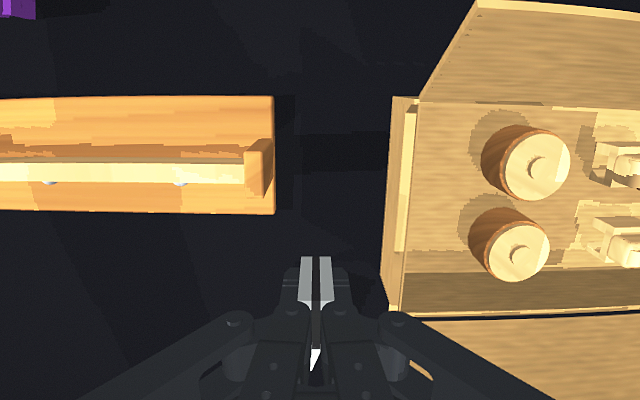

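>>> send_rows(steps=[{"x":2,"y":9,"z":2,"wx":0,"wy":0,"wz":0,"grip":0},{"x":0,"y":8,"z":2,"wx":0,"wy":0,"wz":0,"grip":0},{"x":0,"y":8,"z":0,"wx":0,"wy":0,"wz":0,"grip":0},{"x":0,"y":8,"z":-1,"wx":0,"wy":0,"wz":0,"grip":0},{"x":0,"y":8,"z":0,"wx":0,"wy":0,"wz":0,"grip":0}])

```text
time_s: 30.4
eef_pos: [0.57, -0.011, 0.1421]
eef_rot: [0.0, 1.0, 0.017, 0.0]
wrist_force: [0.5, 0.6, -0.3]
grip_width: -0.0
```

>>> send_rows(steps=[{"x":0,"y":8,"z":1,"wx":0,"wy":0,"wz":0,"grip":0},{"x":0,"y":8,"z":1,"wx":0,"wy":0,"wz":0,"grip":0},{"x":0,"y":7.5,"z":2,"wx":0,"wy":0,"wz":0,"grip":0},{"x":0,"y":7.5,"z":3,"wx":0,"wy":0,"wz":0,"grip":0},{"x":0,"y":6.5,"z":4.5,"wx":0,"wy":0,"wz":0,"grip":0}])

```text
time_s: 30.82
eef_pos: [0.5713, -0.0483, 0.1303]
eef_rot: [0.0, 1.0, 0.017, 0.0]
wrist_force: [-0.4, -0.1, 0.2]
grip_width: 0.0001
```

```bash
python3 - <<'E'
from m import *
pst()
c=cam("wrist","w28");
E
```

```text
t 30.82 p [571.3 -48.3 130.3] x [0.999 0.034 0.   ] y [ 0.034 -0.999  0.   ] z [ 0. -0. -1.] F [-0.4 -0.1  0.2] w 0.1
```

View pics/w28.png

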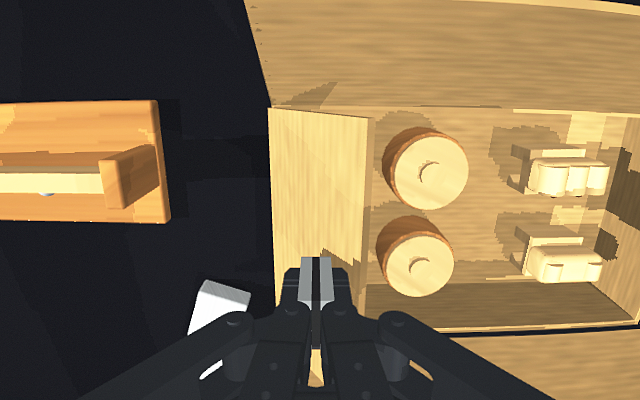

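>>> send_rows(steps=[{"x":0,"y":5.5,"z":5.5,"wx":0,"wy":0,"wz":0,"grip":0},{"x":0,"y":5,"z":6,"wx":0,"wy":0,"wz":0,"grip":0},{"x":0,"y":4.5,"z":6.5,"wx":0,"wy":0,"wz":0,"grip":0},{"x":0,"y":3.5,"z":7,"wx":0,"wy":0,"wz":0,"grip":0},{"x":0,"y":2.5,"z":7,"wx":0,"wy":0,"wz":0,"grip":0}])

```text
time_s: 31.28
eef_pos: [0.5719, -0.0688, 0.0976]
eef_rot: [0.0, 1.0, 0.017, -0.0]
wrist_force: [0.9, 0.3, 0.2]
grip_width: -0.0
```

>>> send_rows(steps=[{"x":0,"y":1,"z":7,"wx":0,"wy":0,"wz":0,"grip":0},{"x":0,"y":0,"z":6,"wx":0,"wy":0,"wz":0,"grip":0},{"x":0,"y":0,"z":2,"wx":0,"wy":0,"wz":0,"grip":0},{"x":0,"y":0,"z":0,"wx":0,"wy":0,"wz":0,"grip":0},{"x":0,"y":0,"z":0,"wx":0,"wy":0,"wz":0,"grip":0}])

```text
time_s: 31.7
eef_pos: [0.5719, -0.0697, 0.0855]
eef_rot: [0.001, 1.0, 0.017, -0.0]
wrist_force: [-9.2, -1.6, 26.8]
grip_width: -0.0003
```

```bash
python3 - <<'E'
from m import *
pst()
c=cam("wrist","w29");
E
```

```text
t 31.7 p [571.9 -69.7  85.5] x [ 0.999  0.034 -0.001] y [ 0.034 -0.999  0.002] z [-0.001 -0.002 -1.   ] F [-9.2 -1.6 26.8] w -0.3
```

View pics/w29.png

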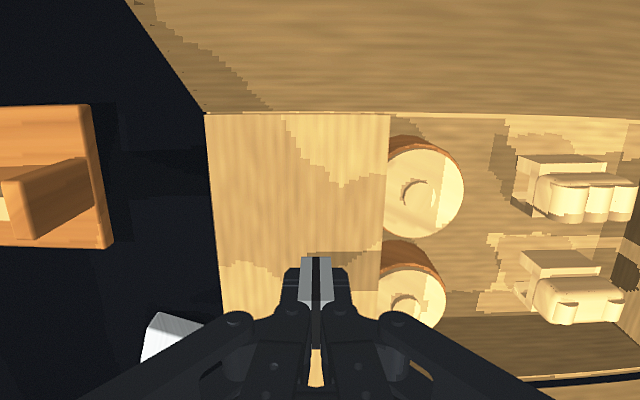

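>>> send_rows(steps=[{"x":0,"y":0,"z":-25,"wx":0,"wy":0,"wz":0,"grip":0},{"x":0,"y":0,"z":-40,"wx":0,"wy":0,"wz":0,"grip":0},{"x":0,"y":20,"z":-36,"wx":0,"wy":0,"wz":0,"grip":0},{"x":-1,"y":40,"z":0,"wx":0,"wy":0,"wz":0,"grip":0},{"x":-1,"y":40,"z":0,"wx":0,"wy":0,"wz":0,"grip":0}])

```text
time_s: 32.17
eef_pos: [0.5755, -0.1685, 0.1871]
eef_rot: [0.0, 1.0, 0.019, 0.003]
wrist_force: [1.6, -0.6, -0.8]
grip_width: -0.0001
```

>>> send_rows(steps=[{"x":-1,"y":40,"z":0,"wx":0,"wy":0,"wz":0,"grip":0},{"x":-1,"y":40,"z":0,"wx":0,"wy":0,"wz":0,"grip":0},{"x":0,"y":40,"z":0,"wx":0,"wy":0,"wz":0,"grip":0},{"x":0,"y":40,"z":0,"wx":0,"wy":0,"wz":0,"grip":0},{"x":0,"y":25,"z":0,"wx":0,"wy":0,"wz":0,"grip":0}])

```text
time_s: 32.58
eef_pos: [0.5763, -0.3594, 0.1836]
eef_rot: [0.001, 1.0, 0.015, -0.001]
wrist_force: [0.1, -0.4, -0.5]
grip_width: -0.0002
```

>>> send_rows(steps=[{"x":0,"y":0,"z":20,"wx":0,"wy":0,"wz":0,"grip":0},{"x":0,"y":0,"z":20,"wx":0,"wy":0,"wz":0,"grip":0},{"x":0,"y":0,"z":0,"wx":0,"wy":0,"wz":0,"grip":0},{"x":0,"y":0,"z":0,"wx":0,"wy":0,"wz":0,"grip":0}])

```text
time_s: 32.92
eef_pos: [0.577, -0.3531, 0.143]
eef_rot: [-0.001, 1.0, 0.018, -0.001]
wrist_force: [0.3, -0.0, 0.8]
grip_width: 0.0001
```

```bash
python3 - <<'E'
from m import *
pst(); go([.578,-.345,.138],92)
c=cam("wrist","w30");
E
```

```text
t 32.92 p [ 577.  -353.1  143. ] x [ 0.999  0.035 -0.003] y [ 0.035 -0.999 -0.002] z [-0.003  0.002 -1.   ] F [ 0.3 -0.   0.8] w 0.1
shift tool mm [ 1.3 -8.   5. ]  wz(tool, down) 0.0
```

View pics/w30.png

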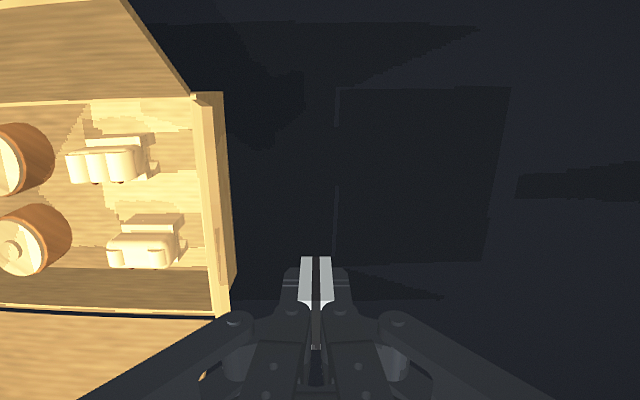

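>>> send_rows(steps=[{"x":1,"y":-9,"z":3,"wx":0,"wy":0,"wz":0,"grip":0},{"x":0,"y":-9,"z":2,"wx":0,"wy":0,"wz":0,"grip":0},{"x":0,"y":-9,"z":0,"wx":0,"wy":0,"wz":0,"grip":0},{"x":0,"y":-7,"z":-2,"wx":0,"wy":0,"wz":0,"grip":0},{"x":0,"y":-7,"z":-2,"wx":0,"wy":0,"wz":0,"grip":0}])

```text
time_s: 33.38
eef_pos: [0.5775, -0.3118, 0.144]
eef_rot: [0.0, 1.0, 0.018, 0.0]
wrist_force: [1.2, 0.2, 0.3]
grip_width: -0.0004
```

>>> send_rows(steps=[{"x":0,"y":-8,"z":-1,"wx":0,"wy":0,"wz":0,"grip":0},{"x":0,"y":-8,"z":0,"wx":0,"wy":0,"wz":0,"grip":0},{"x":0,"y":-8,"z":1,"wx":0,"wy":0,"wz":0,"grip":0},{"x":0,"y":-7,"z":2,"wx":0,"wy":0,"wz":0,"grip":0},{"x":0,"y":-7,"z":3,"wx":0,"wy":0,"wz":0,"grip":0}])

```text
time_s: 33.8
eef_pos: [0.5762, -0.2745, 0.1385]
eef_rot: [0.0, 1.0, 0.017, 0.0]
wrist_force: [0.2, -0.7, 1.2]
grip_width: -0.0001
```

>>> send_rows(steps=[{"x":0,"y":-7,"z":4,"wx":0,"wy":0,"wz":0,"grip":0},{"x":0,"y":-6,"z":5,"wx":0,"wy":0,"wz":0,"grip":0},{"x":0,"y":-6,"z":5,"wx":0,"wy":0,"wz":0,"grip":0},{"x":0,"y":-4,"z":5.5,"wx":0,"wy":0,"wz":0,"grip":0},{"x":0,"y":-4,"z":5.5,"wx":0,"wy":0,"wz":0,"grip":0}])

```text
time_s: 34.22
eef_pos: [0.575, -0.2477, 0.1127]
eef_rot: [-0.0, 1.0, 0.017, -0.0]
wrist_force: [0.3, -0.0, 1.3]
grip_width: 0.0001
```

```bash
python3 - <<'E'
from m import *
pst()
c=cam("wrist","w31");
E
```

```text
t 34.22 p [ 575.  -247.7  112.7] x [ 0.999  0.034 -0.   ] y [ 0.034 -0.999 -0.   ] z [-0.  0. -1.] F [ 0.3 -0.   1.3] w 0.1
```

View pics/w31.png

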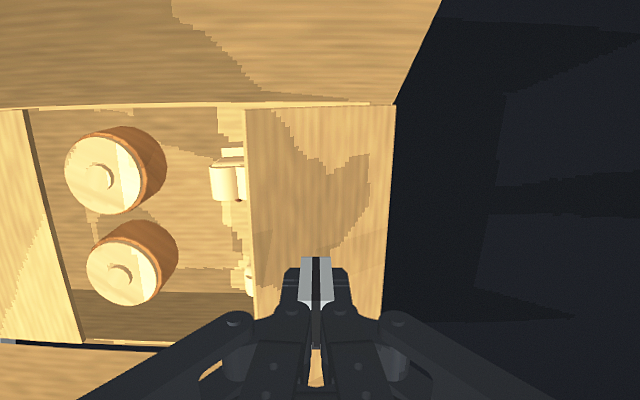

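>>> send_rows(steps=[{"x":0,"y":-3,"z":6,"wx":0,"wy":0,"wz":0,"grip":0},{"x":0,"y":-2,"z":6.5,"wx":0,"wy":0,"wz":0,"grip":0},{"x":0,"y":-2,"z":6,"wx":0,"wy":0,"wz":0,"grip":0},{"x":0,"y":-1,"z":5,"wx":0,"wy":0,"wz":0,"grip":0},{"x":0,"y":0,"z":3.5,"wx":0,"wy":0,"wz":0,"grip":0}])

```text
time_s: 34.68
eef_pos: [0.5746, -0.2399, 0.0857]
eef_rot: [-0.0, 1.0, 0.017, -0.0]
wrist_force: [-4.4, 2.0, 19.5]
grip_width: 0.0
```

>>> send_rows(steps=[{"x":0,"y":0,"z":2,"wx":0,"wy":0,"wz":0,"grip":0},{"x":0,"y":0,"z":0,"wx":0,"wy":0,"wz":0,"grip":0},{"x":0,"y":0,"z":0,"wx":0,"wy":0,"wz":0,"grip":0}])

```text
time_s: 34.93
eef_pos: [0.5746, -0.24, 0.0858]
eef_rot: [-0.0, 1.0, 0.017, -0.0]
wrist_force: [-5.7, 2.9, 15.3]
grip_width: 0.0001
```

>>> send_rows(steps=[{"x":0,"y":0,"z":-25,"wx":0,"wy":0,"wz":0,"grip":0},{"x":0,"y":0,"z":-40,"wx":0,"wy":0,"wz":0,"grip":0},{"x":0,"y":0,"z":-40,"wx":0,"wy":0,"wz":0,"grip":0},{"x":-35,"y":-20,"z":0,"wx":0,"wy":0,"wz":0,"grip":0},{"x":-35,"y":-20,"z":0,"wx":0,"wy":0,"wz":0,"grip":0}])

```text
time_s: 35.35
eef_pos: [0.5061, -0.2036, 0.1922]
eef_rot: [0.001, 1.0, 0.016, 0.004]
wrist_force: [-0.9, 0.4, 0.6]
grip_width: -0.0001
```

>>> send_rows(steps=[{"x":-35,"y":-20,"z":0,"wx":0,"wy":0,"wz":0,"grip":0},{"x":-35,"y":-25,"z":0,"wx":0,"wy":0,"wz":0,"grip":0},{"x":0,"y":0,"z":0,"wx":0,"wy":0,"wz":0,"grip":0},{"x":0,"y":0,"z":20,"wx":0,"wy":0,"wz":0,"grip":0},{"x":0,"y":0,"z":20,"wx":0,"wy":0,"wz":0,"grip":0}])

```text
time_s: 35.77
eef_pos: [0.4337, -0.1613, 0.15]
eef_rot: [0.001, 1.0, 0.017, 0.002]
wrist_force: [-0.0, -0.1, 0.4]
grip_width: 0.0
```

>>> send_rows(steps=[{"x":0,"y":0,"z":0,"wx":0,"wy":0,"wz":0,"grip":0},{"x":0,"y":0,"z":0,"wx":0,"wy":0,"wz":0,"grip":0},{"x":0,"y":0,"z":0,"wx":0,"wy":0,"wz":0,"grip":0},{"x":0,"y":0,"z":0,"wx":0,"wy":0,"wz":0,"grip":0}])

```text
time_s: 36.1
eef_pos: [0.434, -0.1611, 0.1504]
eef_rot: [0.0, 1.0, 0.017, 0.001]
wrist_force: [0.2, -0.0, 0.3]
grip_width: -0.0001
```

```bash
python3 - <<'E'
from m import *
pst(); go([.440,-.158,.140],92)
c=cam("wrist","w32"); t=cam("top","t32",(190,120,490,290),2.6)
E
```

```text
t 36.1 p [ 434.  -161.1  150.4] x [0.999 0.034 0.001] y [ 0.034 -0.999  0.001] z [ 0.001 -0.    -1.   ] F [ 0.2 -0.   0.3] w -0.1
shift tool mm [ 6.1 -2.9 10.4]  wz(tool, down) -0.0
```

View pics/w32.png

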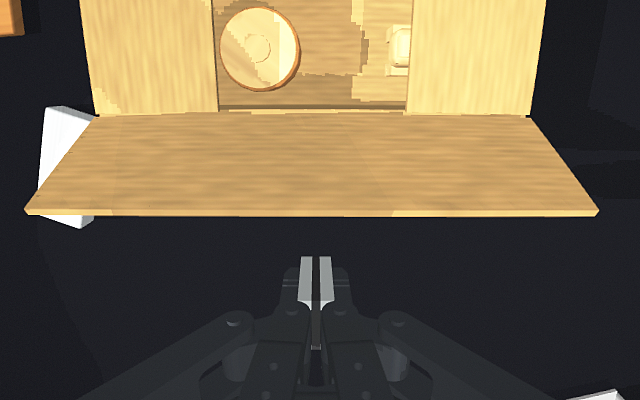

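View pics/t32.png

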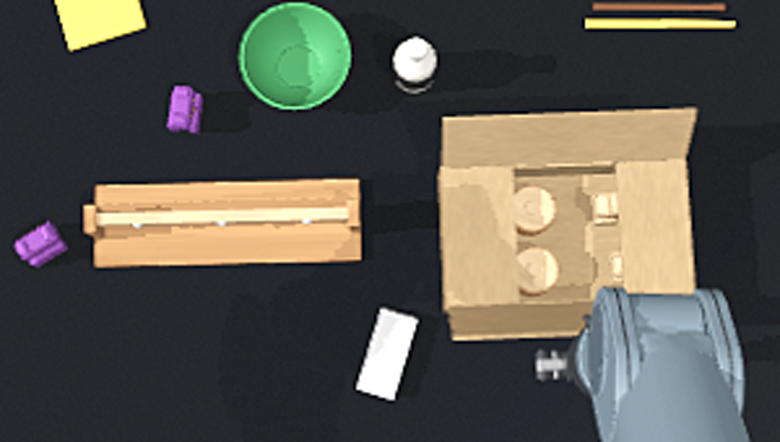

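>>> send_rows(steps=[{"x":8,"y":0,"z":5,"wx":0,"wy":0,"wz":0,"grip":0},{"x":8,"y":0,"z":5,"wx":0,"wy":0,"wz":0,"grip":0},{"x":8,"y":0,"z":0,"wx":0,"wy":0,"wz":0,"grip":0},{"x":7,"y":0,"z":-3,"wx":0,"wy":0,"wz":0,"grip":0},{"x":7,"y":0,"z":-3,"wx":0,"wy":0,"wz":0,"grip":0}])

```text
time_s: 36.62
eef_pos: [0.4719, -0.1593, 0.1454]
eef_rot: [-0.0, 1.0, 0.017, -0.0]
wrist_force: [-0.3, 0.2, -0.5]
grip_width: -0.0003
```

>>> send_rows(steps=[{"x":8,"y":0,"z":-1.5,"wx":0,"wy":0,"wz":0,"grip":0},{"x":8,"y":0,"z":-1,"wx":0,"wy":0,"wz":0,"grip":0},{"x":8,"y":0,"z":0.5,"wx":0,"wy":0,"wz":0,"grip":0},{"x":7.5,"y":0,"z":1,"wx":0,"wy":0,"wz":0,"grip":0},{"x":7.5,"y":0,"z":2.5,"wx":0,"wy":0,"wz":0,"grip":0}])

```text
time_s: 37.03
eef_pos: [0.5111, -0.1583, 0.1441]
eef_rot: [0.0, 1.0, 0.017, 0.0]
wrist_force: [-0.6, -0.2, 0.1]
grip_width: -0.0
```

>>> send_rows(steps=[{"x":7,"y":0,"z":3,"wx":0,"wy":0,"wz":0,"grip":0},{"x":6.5,"y":0,"z":4.5,"wx":0,"wy":0,"wz":0,"grip":0},{"x":6,"y":0,"z":5,"wx":0,"wy":0,"wz":0,"grip":0},{"x":5,"y":0,"z":6,"wx":0,"wy":0,"wz":0,"grip":0},{"x":5,"y":0,"z":6,"wx":0,"wy":0,"wz":0,"grip":0}])

```text
time_s: 37.45
eef_pos: [0.5399, -0.1571, 0.1187]
eef_rot: [-0.0, 1.0, 0.017, -0.0]
wrist_force: [-0.3, 0.8, 0.0]
grip_width: 0.0005
```

```bash
python3 - <<'E'
from m import *
pst()
c=cam("wrist","w33")
E
```

```text
t 37.45 p [ 539.9 -157.1  118.7] x [ 0.999  0.034 -0.   ] y [ 0.034 -0.999 -0.   ] z [-0.  0. -1.] F [-0.3  0.8  0. ] w 0.5
```

View pics/w33.png

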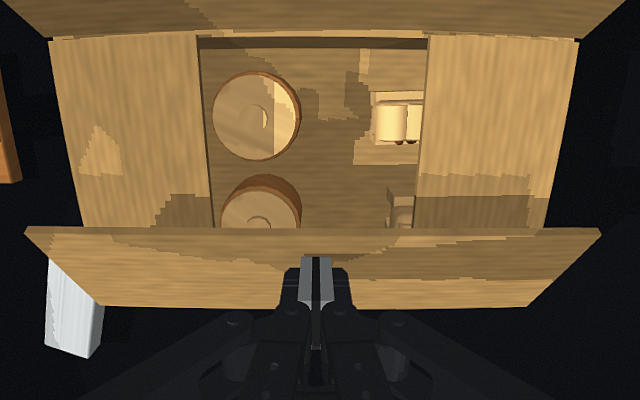

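>>> send_rows(steps=[{"x":3.5,"y":0,"z":7,"wx":0,"wy":0,"wz":0,"grip":0},{"x":3,"y":0,"z":7,"wx":0,"wy":0,"wz":0,"grip":0},{"x":2,"y":0,"z":7,"wx":0,"wy":0,"wz":0,"grip":0},{"x":0,"y":0,"z":5,"wx":0,"wy":0,"wz":0,"grip":0},{"x":0,"y":0,"z":3,"wx":0,"wy":0,"wz":0,"grip":0}])

```text
time_s: 37.92
eef_pos: [0.5479, -0.1568, 0.0897]
eef_rot: [-0.0, 1.0, 0.017, -0.0]
wrist_force: [-5.7, 0.8, 25.1]
grip_width: 0.0001
```

>>> send_rows(steps=[{"x":0,"y":0,"z":2,"wx":0,"wy":0,"wz":0,"grip":0},{"x":0,"y":0,"z":1,"wx":0,"wy":0,"wz":0,"grip":0},{"x":0,"y":0,"z":0,"wx":0,"wy":0,"wz":0,"grip":0},{"x":0,"y":0,"z":0,"wx":0,"wy":0,"wz":0,"grip":0}])

```text
time_s: 38.25
eef_pos: [0.548, -0.1568, 0.0897]
eef_rot: [0.0, 1.0, 0.017, -0.0]
wrist_force: [-8.2, 2.0, 24.9]
grip_width: -0.0001
```

>>> send_rows(steps=[{"x":0,"y":0,"z":-25,"wx":0,"wy":0,"wz":0,"grip":0},{"x":0,"y":0,"z":-40,"wx":0,"wy":0,"wz":0,"grip":0},{"x":0,"y":0,"z":-38,"wx":0,"wy":0,"wz":0,"grip":0},{"x":35,"y":0,"z":0,"wx":0,"wy":0,"wz":0,"grip":0},{"x":35,"y":0,"z":0,"wx":0,"wy":0,"wz":0,"grip":0}])

```text
time_s: 38.67
eef_pos: [0.6193, -0.156, 0.1942]
eef_rot: [0.001, 1.0, 0.016, 0.002]
wrist_force: [0.0, -0.2, -0.5]
grip_width: -0.0003
```

>>> send_rows(steps=[{"x":40,"y":0,"z":0,"wx":0,"wy":0,"wz":0,"grip":0},{"x":40,"y":0,"z":0,"wx":0,"wy":0,"wz":0,"grip":0},{"x":20,"y":0,"z":0,"wx":0,"wy":0,"wz":0,"grip":0},{"x":0,"y":0,"z":20,"wx":0,"wy":0,"wz":0,"grip":0},{"x":0,"y":0,"z":20,"wx":0,"wy":0,"wz":0,"grip":0}])

```text
time_s: 39.08
eef_pos: [0.72, -0.1505, 0.1506]
eef_rot: [0.0, 1.0, 0.017, 0.002]
wrist_force: [-0.6, -0.6, -0.9]
grip_width: 0.0001
```

>>> send_rows(steps=[{"x":0,"y":0,"z":0,"wx":0,"wy":0,"wz":0,"grip":0},{"x":0,"y":0,"z":0,"wx":0,"wy":0,"wz":0,"grip":0},{"x":0,"y":0,"z":0,"wx":0,"wy":0,"wz":0,"grip":0}])

```text
time_s: 39.33
eef_pos: [0.7182, -0.1513, 0.1515]
eef_rot: [0.0, 1.0, 0.017, 0.0]
wrist_force: [-0.1, -0.8, 1.1]
grip_width: -0.0002
```

```bash
python3 - <<'E'
from m import *
pst(); go([.715,-.151,.138],92)
c=cam("scene","s34",(150,120,350,250),3.8); c=cam("wrist","w34")
E
```

```text
t 39.33 p [ 718.2 -151.3  151.5] x [0.999 0.034 0.001] y [ 0.034 -0.999  0.   ] z [ 0.001 -0.    -1.   ] F [-0.1 -0.8  1.1] w -0.2
shift tool mm [-3.2 -0.4 13.5]  wz(tool, down) -0.0
```

View pics/s34.png

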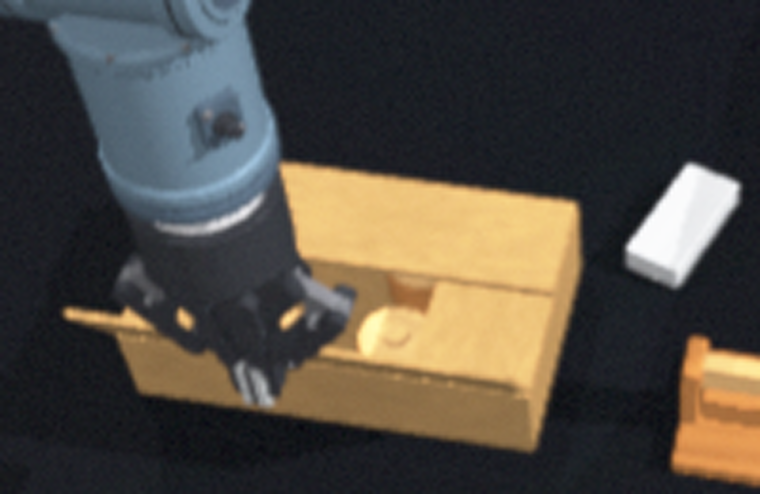

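View pics/w34.png

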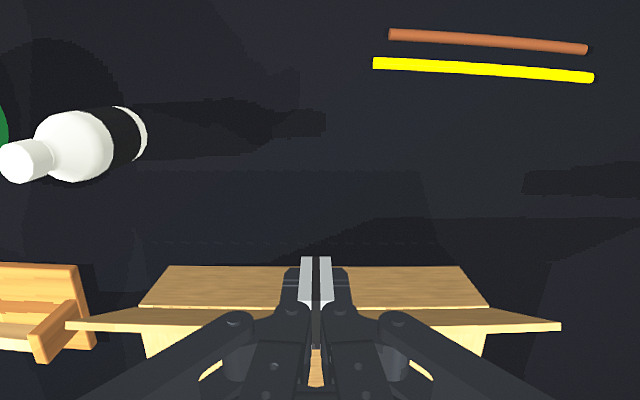

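>>> send_rows(steps=[{"x":-8,"y":0,"z":6,"wx":0,"wy":0,"wz":0,"grip":0},{"x":-8,"y":0,"z":6,"wx":0,"wy":0,"wz":0,"grip":0},{"x":-8,"y":0,"z":1,"wx":0,"wy":0,"wz":0,"grip":0},{"x":-8,"y":0,"z":-3.5,"wx":0,"wy":0,"wz":0,"grip":0},{"x":-8,"y":0,"z":-3.5,"wx":0,"wy":0,"wz":0,"grip":0}])

```text
time_s: 39.85
eef_pos: [0.6779, -0.1526, 0.1457]
eef_rot: [0.0, 1.0, 0.017, 0.001]
wrist_force: [0.6, -0.7, -0.5]
grip_width: -0.0006
```

>>> send_rows(steps=[{"x":-8,"y":0,"z":-1.5,"wx":0,"wy":0,"wz":0,"grip":0},{"x":-8,"y":0,"z":-1,"wx":0,"wy":0,"wz":0,"grip":0},{"x":-8,"y":0,"z":0.5,"wx":0,"wy":0,"wz":0,"grip":0},{"x":-7.5,"y":0,"z":1,"wx":0,"wy":0,"wz":0,"grip":0},{"x":-7.5,"y":0,"z":2.5,"wx":0,"wy":0,"wz":0,"grip":0}])

```text
time_s: 40.27
eef_pos: [0.6385, -0.1539, 0.1432]
eef_rot: [0.0, 1.0, 0.017, 0.0]
wrist_force: [0.1, 0.4, -0.3]
grip_width: -0.0001
```

>>> send_rows(steps=[{"x":-7,"y":0,"z":3,"wx":0,"wy":0,"wz":0,"grip":0},{"x":-6.5,"y":0,"z":4.5,"wx":0,"wy":0,"wz":0,"grip":0},{"x":-6,"y":0,"z":5,"wx":0,"wy":0,"wz":0,"grip":0},{"x":-5,"y":0,"z":6,"wx":0,"wy":0,"wz":0,"grip":0},{"x":-5,"y":0,"z":6,"wx":0,"wy":0,"wz":0,"grip":0}])

```text
time_s: 40.68
eef_pos: [0.6089, -0.1548, 0.1177]
eef_rot: [-0.0, 1.0, 0.017, -0.0]
wrist_force: [1.2, 0.3, 0.3]
grip_width: 0.0
```

```bash
python3 - <<'E'
from m import *
pst()
c=cam("scene","s35",(150,120,350,250),3.8)
E
```

```text
t 40.68 p [ 608.9 -154.8  117.7] x [ 0.999  0.034 -0.   ] y [ 0.034 -0.999 -0.   ] z [-0.  0. -1.] F [1.2 0.3 0.3] w 0.0
```

View pics/s35.png

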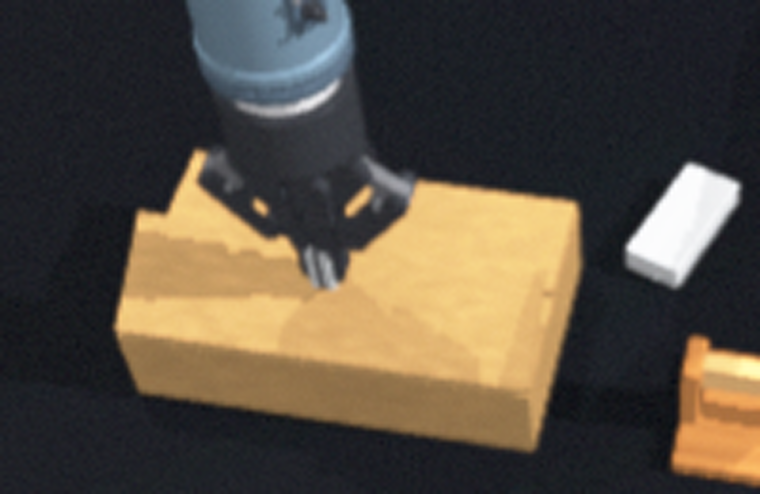

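>>> send_rows(steps=[{"x":-3.5,"y":0,"z":7,"wx":0,"wy":0,"wz":0,"grip":0},{"x":-3,"y":0,"z":7,"wx":0,"wy":0,"wz":0,"grip":0},{"x":-2,"y":0,"z":7,"wx":0,"wy":0,"wz":0,"grip":0},{"x":0,"y":0,"z":5,"wx":0,"wy":0,"wz":0,"grip":0},{"x":0,"y":0,"z":3,"wx":0,"wy":0,"wz":0,"grip":0}])

```text
time_s: 41.15
eef_pos: [0.6004, -0.1551, 0.0896]
eef_rot: [0.0, 1.0, 0.017, -0.001]
wrist_force: [-11.5, 1.2, 33.9]
grip_width: 0.0001
```

>>> send_rows(steps=[{"x":0,"y":0,"z":2,"wx":0,"wy":0,"wz":0,"grip":0},{"x":0,"y":0,"z":1,"wx":0,"wy":0,"wz":0,"grip":0},{"x":0,"y":0,"z":0,"wx":0,"wy":0,"wz":0,"grip":0},{"x":0,"y":0,"z":0,"wx":0,"wy":0,"wz":0,"grip":0}])

```text
time_s: 41.48
eef_pos: [0.6004, -0.1551, 0.0896]
eef_rot: [0.001, 1.0, 0.017, -0.001]
wrist_force: [-14.8, 0.4, 33.0]
grip_width: -0.0002
```

>>> send_rows(steps=[{"x":0,"y":0,"z":-25,"wx":0,"wy":0,"wz":0,"grip":0},{"x":0,"y":0,"z":-40,"wx":0,"wy":0,"wz":0,"grip":0},{"x":-30,"y":-20,"z":-20,"wx":0,"wy":0,"wz":0,"grip":0.5},{"x":-30,"y":-28,"z":0,"wx":0,"wy":0,"wz":0,"grip":0.7},{"x":-30,"y":-28,"z":0,"wx":0,"wy":0,"wz":0,"grip":0.7}])

```text
time_s: 41.9
eef_pos: [0.5087, -0.082, 0.1728]
eef_rot: [0.0, 1.0, 0.016, 0.002]
wrist_force: [0.3, 2.0, -1.1]
grip_width: 0.0357
```

>>> send_rows(steps=[{"x":-30,"y":-28,"z":0,"wx":0,"wy":0,"wz":0,"grip":0.7},{"x":-30,"y":-28,"z":0,"wx":0,"wy":0,"wz":0,"grip":0.7},{"x":-20,"y":-28,"z":0,"wx":0,"wy":0,"wz":0,"grip":0.7},{"x":0,"y":0,"z":0,"wx":0,"wy":0,"wz":0,"grip":0.7},{"x":0,"y":0,"z":0,"wx":0,"wy":0,"wz":0,"grip":0.7}])

```text
time_s: 42.32
eef_pos: [0.425, 0.0002, 0.1716]
eef_rot: [0.0, 1.0, 0.019, 0.0]
wrist_force: [0.6, -0.2, 0.1]
grip_width: 0.06
```

```bash
python3 - <<'E'
from m import *
pst()
c=cam("wrist","w36"); t=cam("top","t36",(190,120,490,290),2.6)
s=r.camera("scene")
for x in blobs(s,(0,0,110),(180,50,255),(305,155,350,200)): print("w",cen(x),cv2.minAreaRect(x),cv2.contourArea(x))
E
```

```text
t 42.32 p [4.250e+02 2.000e-01 1.716e+02] x [0.999 0.038 0.   ] y [ 0.038 -0.999  0.   ] z [ 0. -0. -1.] F [ 0.6 -0.2  0.1] w 60.0
w [329.25384615384615, 178.5352564102564] ((329.2651062011719, 178.33558654785156), (17.53156280517578, 34.32582092285156), 34.99202346801758) 520.0
```

View pics/w36.png

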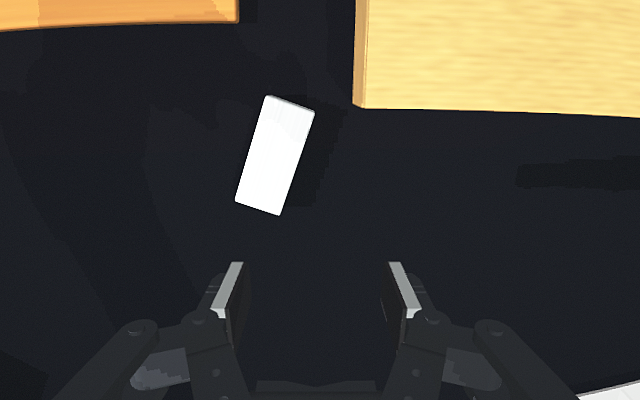

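View pics/t36.png

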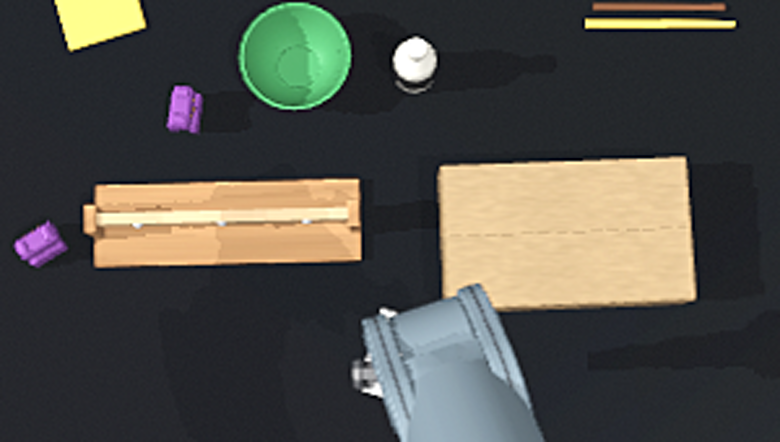

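```bash
python3 - <<'E'
from m import *
c=cam("wrist","w37",(200,70,360,240),4)
pst()
for x in blobs(c,(0,0,120),(180,60,255),(200,60,350,240),500):
    rr=cv2.minAreaRect(x); b=cv2.boxPoints(rr); P=onz(c,b,.02); print(cen(x),np.round(b,1).tolist()); print(np.round(P*1e3,1), np.round(P.mean(0)*1e3,1))
    e=[P[1]-P[0],P[2]-P[1]]
    for v in e: print(np.linalg.norm(v)*1e3,np.degrees(np.arctan2(v[1],v[0])))
t=r.camera("top")
z=lambda L,o=(190,120),k=2.6:(np.array(L,float)+.5)/k+np.array(o)-.5
P=onz(t,z([(439,168),(686,157),(695,297)]),.068); print("top corners",np.round(P*1e3,1), "mid",np.round((P[0]+P[2])/2*1e3,1))
print("seam",np.round(onz(t,z([(442,236),(689,227)]),.068)*1e3,1))
E
```

```text
t 42.52 p [426.6  -1.8 171.5] x [0.999 0.033 0.001] y [ 0.033 -0.999 -0.   ] z [ 0.001  0.    -1.   ] F [-1.1 -0.8  0.4] w 59.9
[270.98235959521844, 156.56378978262865] [[227.5, 201.5], [262.70001220703125, 95.9000015258789], [312.5, 112.5], [277.29998779296875, 218.10000610351562]]
[[416.8  71.8  20. ]
 [501.9  41.5  20. ]
 [490.8   3.6  20. ]
 [403.5  30.4  20. ]] [453.2  36.8  20. ]
90.32353124431332 -19.597596879862163
39.555287776322224 -106.36113161398305
top corners [[ 642.4  -19.7   68. ]
 [ 653.1 -281.9   68. ]
 [ 504.7 -285.5   68. ]] mid [ 573.5 -152.6   68. ]
seam [[ 570.4  -22.    68. ]
 [ 578.3 -282.    68. ]]
```

View pics/w37.png

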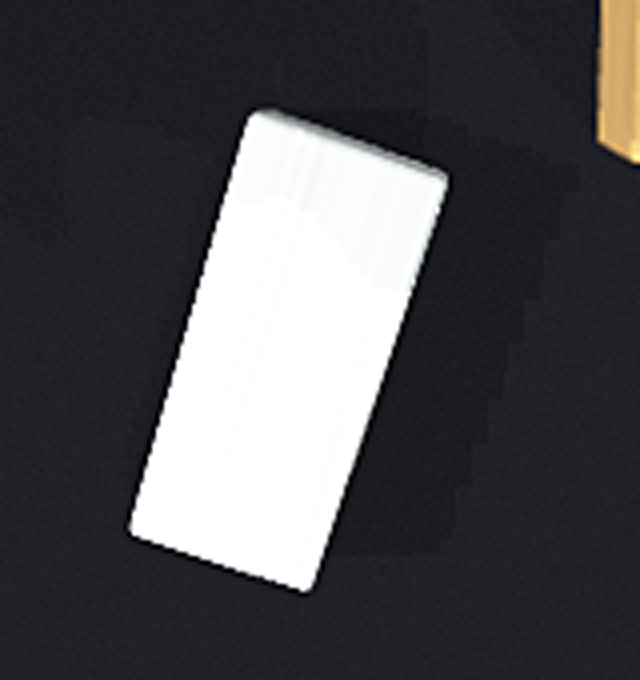

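>>> send_rows(steps=[{"x":0,"y":-10,"z":10,"wx":0,"wy":0,"wz":7,"grip":0.75},{"x":0,"y":-10,"z":10,"wx":0,"wy":0,"wz":7,"grip":0.75},{"x":0,"y":0,"z":10,"wx":0,"wy":0,"wz":6,"grip":0.75},{"x":0,"y":0,"z":0,"wx":0,"wy":0,"wz":0,"grip":0.75},{"x":0,"y":0,"z":0,"wx":0,"wy":0,"wz":0,"grip":0.75}])

```text
time_s: 42.98
eef_pos: [0.4262, 0.0185, 0.1412]
eef_rot: [0.0, 0.988, -0.155, -0.001]
wrist_force: [1.1, 0.1, 1.5]
grip_width: 0.0644
```

```bash
python3 - <<'E'
from m import *
pst(); print(r.observe()["joints"]); go([.4525,.036,.07],72)
E
```

```text
t 42.98 p [426.2  18.5 141.2] x [ 0.952 -0.307 -0.001] y [-0.307 -0.952  0.001] z [-0.001 -0.    -1.   ] F [1.1 0.1 1.5] w 64.4
[ 0.15978322  0.372841   -0.36138426  2.17461442  0.22068589  0.62914571
 -2.2412962 ]
shift tool mm [ 19.7 -24.8  71.1]  wz(tool, down) 0.1
```

>>> send_rows(steps=[{"x":10,"y":-12.5,"z":10,"wx":0,"wy":0,"wz":0,"grip":0.75},{"x":10,"y":-12.5,"z":25,"wx":0,"wy":0,"wz":0,"grip":0.75},{"x":0,"y":0,"z":30,"wx":0,"wy":0,"wz":0,"grip":0.75},{"x":0,"y":0,"z":0,"wx":0,"wy":0,"wz":0,"grip":0.75},{"x":0,"y":0,"z":0,"wx":0,"wy":0,"wz":0,"grip":0.75}])

```text
time_s: 43.4
eef_pos: [0.4519, 0.0359, 0.0761]
eef_rot: [0.001, 0.988, -0.156, -0.002]
wrist_force: [-0.4, 0.1, 1.3]
grip_width: 0.064
```

>>> send_rows(steps=[{"x":0,"y":0,"z":0,"wx":0,"wy":0,"wz":0,"grip":0.75},{"x":0,"y":0,"z":0,"wx":0,"wy":0,"wz":0,"grip":0.75}])

```text
time_s: 43.57
eef_pos: [0.4537, 0.0361, 0.078]
eef_rot: [-0.0, 0.988, -0.157, 0.001]
wrist_force: [0.7, -0.7, 0.7]
grip_width: 0.0642
```

```bash
python3 - <<'E'
from m import *
pst(); go([.4525,.036,.024],72)
c=cam("wrist","w38",(100,100,520,400),1.9)
E
```

```text
t 43.57 p [453.7  36.1  78. ] x [ 0.951 -0.31   0.002] y [-0.31  -0.951 -0.001] z [ 0.002 -0.    -1.   ] F [ 0.7 -0.7  0.7] w 64.2
shift tool mm [-1.3  0.5 54. ]  wz(tool, down) -0.0
```

View pics/w38.png

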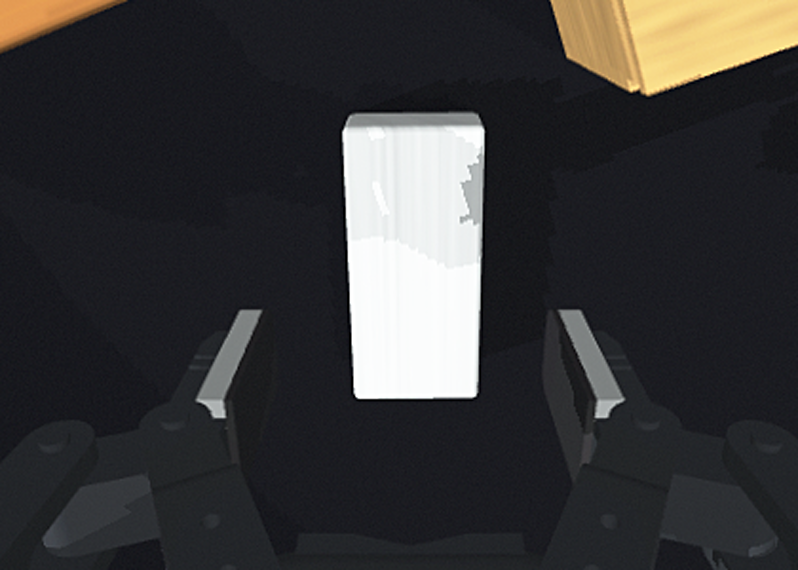

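>>> send_rows(steps=[{"x":-1,"y":1.5,"z":25,"wx":0,"wy":0,"wz":0,"grip":0.75},{"x":0,"y":0,"z":17,"wx":0,"wy":0,"wz":0,"grip":0.75},{"x":0,"y":0,"z":8,"wx":0,"wy":0,"wz":0,"grip":0.75},{"x":0,"y":0,"z":3,"wx":0,"wy":0,"wz":0,"grip":0.75},{"x":0,"y":0,"z":0,"wx":0,"wy":0,"wz":0,"grip":0.75}])

```text
time_s: 44.03
eef_pos: [0.4516, 0.0354, 0.0238]
eef_rot: [0.0, 0.988, -0.157, 0.0]
wrist_force: [0.1, 0.9, 1.0]
grip_width: 0.0641
```

>>> send_rows(steps=[{"x":0,"y":0,"z":0,"wx":0,"wy":0,"wz":0,"grip":0.6},{"x":0,"y":0,"z":0,"wx":0,"wy":0,"wz":0,"grip":0.45},{"x":0,"y":0,"z":0,"wx":0,"wy":0,"wz":0,"grip":0.2},{"x":0,"y":0,"z":0,"wx":0,"wy":0,"wz":0,"grip":0},{"x":0,"y":0,"z":0,"wx":0,"wy":0,"wz":0,"grip":0}])

```text
time_s: 44.45
eef_pos: [0.4522, 0.0354, 0.0246]
eef_rot: [-0.0, 0.988, -0.157, 0.001]
wrist_force: [-1.1, -0.3, 7.5]
grip_width: 0.0385
```

```bash
python3 - <<'E'
from m import *
pst()
c=cam("wrist","w39",(100,100,520,400),1.9)
E
```

```text
t 44.45 p [452.2  35.4  24.6] x [ 0.951 -0.309  0.002] y [-0.309 -0.951 -0.   ] z [ 0.002 -0.    -1.   ] F [-1.1 -0.3  7.5] w 38.5
```

View pics/w39.png

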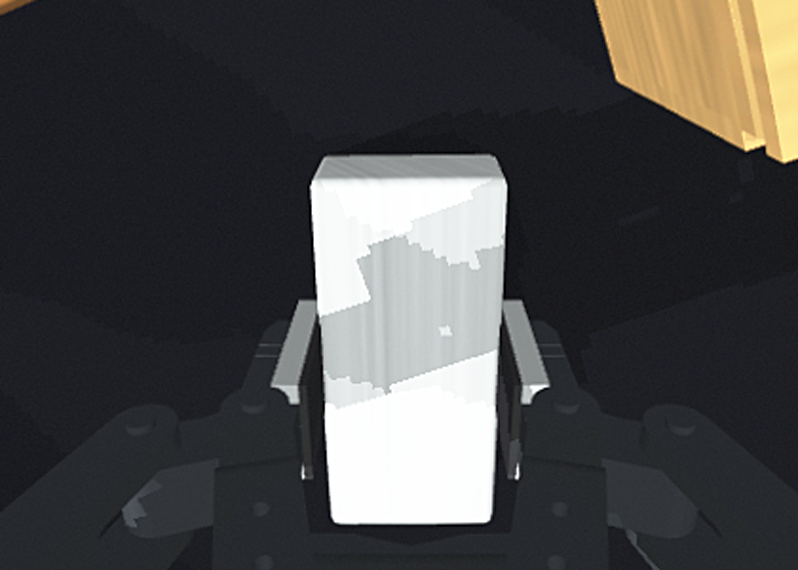

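>>> send_rows(steps=[{"x":0,"y":0,"z":-15,"wx":0,"wy":0,"wz":0,"grip":0},{"x":0,"y":0,"z":-35,"wx":0,"wy":0,"wz":0,"grip":0},{"x":0,"y":0,"z":-35,"wx":0,"wy":0,"wz":0,"grip":0},{"x":0,"y":0,"z":-35,"wx":0,"wy":0,"wz":0,"grip":0},{"x":0,"y":0,"z":0,"wx":0,"wy":0,"wz":-5,"grip":0}])

```text
time_s: 44.92
eef_pos: [0.4549, 0.0359, 0.1492]
eef_rot: [-0.001, 0.994, -0.114, 0.005]
wrist_force: [1.5, 0.1, -4.9]
grip_width: 0.0385
```

>>> send_rows(steps=[{"x":0,"y":0,"z":0,"wx":0,"wy":0,"wz":-5,"grip":0},{"x":0,"y":0,"z":0,"wx":0,"wy":0,"wz":-5,"grip":0},{"x":0,"y":0,"z":0,"wx":0,"wy":0,"wz":-5,"grip":0},{"x":0,"y":0,"z":0,"wx":0,"wy":0,"wz":0,"grip":0},{"x":0,"y":0,"z":0,"wx":0,"wy":0,"wz":0,"grip":0}])

```text
time_s: 45.33
eef_pos: [0.451, 0.0351, 0.1435]
eef_rot: [0.0, 1.0, 0.016, -0.0]
wrist_force: [-0.8, -0.0, -4.5]
grip_width: 0.0384
```

```bash
python3 - <<'E'
from m import *
pst(); go([.574,-.1535,.145],91.9)
E
```

```text
t 45.33 p [451.   35.1 143.5] x [ 1.     0.031 -0.001] y [ 0.031 -1.     0.   ] z [-0.001 -0.    -1.   ] F [-0.8 -0.  -4.5] w 38.4
shift tool mm [117.  192.4  -1.6]  wz(tool, down) -0.1
```

>>> send_rows(steps=[{"x":19.5,"y":32,"z":0,"wx":0,"wy":0,"wz":0,"grip":0},{"x":19.5,"y":32,"z":0,"wx":0,"wy":0,"wz":0,"grip":0},{"x":19.5,"y":32,"z":0,"wx":0,"wy":0,"wz":0,"grip":0},{"x":19.5,"y":32,"z":0,"wx":0,"wy":0,"wz":0,"grip":0},{"x":19.5,"y":32,"z":0,"wx":0,"wy":0,"wz":0,"grip":0}])

```text
time_s: 45.75
eef_pos: [0.5548, -0.1229, 0.1433]
eef_rot: [0.0, 1.0, 0.016, -0.0]
wrist_force: [1.5, 1.3, -4.8]
grip_width: 0.0386
```

>>> send_rows(steps=[{"x":19.5,"y":32,"z":0,"wx":0,"wy":0,"wz":0,"grip":0},{"x":0,"y":0,"z":0,"wx":0,"wy":0,"wz":0,"grip":0},{"x":0,"y":0,"z":0,"wx":0,"wy":0,"wz":0,"grip":0},{"x":0,"y":0,"z":0,"wx":0,"wy":0,"wz":0,"grip":0},{"x":0,"y":0,"z":0,"wx":0,"wy":0,"wz":0,"grip":0}])

```text
time_s: 46.17
eef_pos: [0.5742, -0.1509, 0.1431]
eef_rot: [-0.0, 1.0, 0.017, -0.001]
wrist_force: [0.3, 0.4, -4.9]
grip_width: 0.0384
```

```bash
python3 - <<'E'
from m import *
pst(); go([.574,-.1535,.0935],91.9)
c=cam("wrist","w40")
E
```

```text
t 46.17 p [ 574.2 -150.9  143.1] x [ 0.999  0.035 -0.001] y [ 0.035 -0.999 -0.001] z [-0.001  0.001 -1.   ] F [ 0.3  0.4 -4.9] w 38.4
shift tool mm [-0.3  2.6 49.6]  wz(tool, down) 0.1
```

View pics/w40.png

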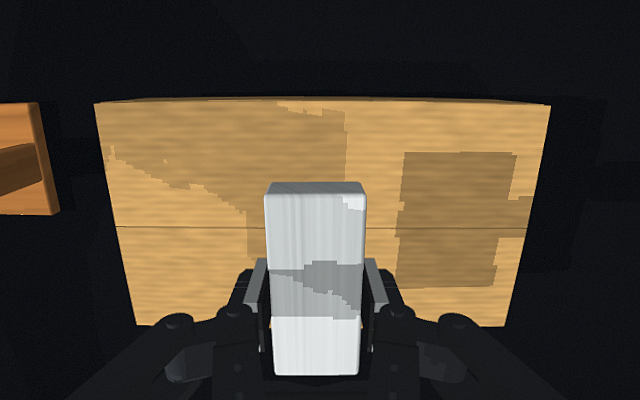

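>>> send_rows(steps=[{"x":0,"y":2,"z":20,"wx":0,"wy":0,"wz":0,"grip":0},{"x":0,"y":0,"z":15,"wx":0,"wy":0,"wz":0,"grip":0},{"x":0,"y":0,"z":8,"wx":0,"wy":0,"wz":0,"grip":0},{"x":0,"y":0,"z":3,"wx":0,"wy":0,"wz":0,"grip":0},{"x":0,"y":0,"z":1,"wx":0,"wy":0,"wz":0,"grip":0}])

```text
time_s: 46.63
eef_pos: [0.5748, -0.1537, 0.0962]
eef_rot: [-0.0, 1.0, 0.018, -0.0]
wrist_force: [-0.0, -0.6, -4.5]
grip_width: 0.0386
```

>>> send_rows(steps=[{"x":0,"y":0,"z":1,"wx":0,"wy":0,"wz":0,"grip":0},{"x":0,"y":0,"z":1,"wx":0,"wy":0,"wz":0,"grip":0},{"x":0,"y":0,"z":0.5,"wx":0,"wy":0,"wz":0,"grip":0},{"x":0,"y":0,"z":0,"wx":0,"wy":0,"wz":0,"grip":0}])

```text
time_s: 46.97
eef_pos: [0.5754, -0.1545, 0.0944]
eef_rot: [0.0, 1.0, 0.017, 0.0]
wrist_force: [0.1, -0.1, -4.4]
grip_width: 0.0388
```

```bash
python3 - <<'E'
from m import *
pst(); c=cam("wrist","w41"); c=cam("scene","s41",(150,120,350,250),3.8)
E
```

```text
t 46.97 p [ 575.4 -154.5   94.4] x [0.999 0.034 0.001] y [ 0.034 -0.999  0.   ] z [ 0.001 -0.    -1.   ] F [ 0.1 -0.1 -4.4] w 38.8
```

View pics/w41.png

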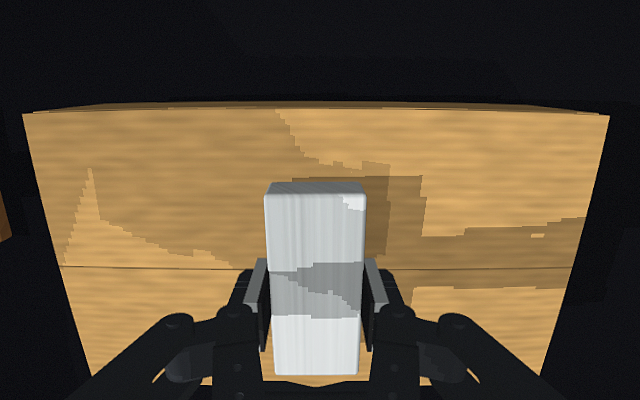

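>>> send_rows(steps=[{"x":0,"y":0,"z":1,"wx":0,"wy":0,"wz":0,"grip":0},{"x":0,"y":0,"z":0.7,"wx":0,"wy":0,"wz":0,"grip":0},{"x":0,"y":0,"z":0,"wx":0,"wy":0,"wz":0,"grip":0},{"x":0,"y":0,"z":0,"wx":0,"wy":0,"wz":0,"grip":0}])

```text
time_s: 47.4
eef_pos: [0.5752, -0.1546, 0.0927]
eef_rot: [0.0, 1.0, 0.017, 0.0]
wrist_force: [-1.7, -0.5, 1.9]
grip_width: 0.0384
```

>>> send_rows(steps=[{"x":0,"y":0,"z":0,"wx":0,"wy":0,"wz":0,"grip":0.5},{"x":0,"y":0,"z":0,"wx":0,"wy":0,"wz":0,"grip":0.6},{"x":0,"y":0,"z":0,"wx":0,"wy":0,"wz":0,"grip":0.7},{"x":0,"y":0,"z":0,"wx":0,"wy":0,"wz":0,"grip":0.7},{"x":0,"y":0,"z":0,"wx":0,"wy":0,"wz":0,"grip":0.7}])

```text
time_s: 47.82
eef_pos: [0.5753, -0.1545, 0.0924]
eef_rot: [0.0, 1.0, 0.017, 0.0]
wrist_force: [0.1, -0.0, 0.4]
grip_width: 0.0596
```

>>> send_rows(steps=[{"x":0,"y":0,"z":-10,"wx":0,"wy":0,"wz":0,"grip":0.7},{"x":0,"y":0,"z":-25,"wx":0,"wy":0,"wz":0,"grip":0.7},{"x":0,"y":0,"z":-40,"wx":0,"wy":0,"wz":0,"grip":0.7},{"x":-30,"y":0,"z":-25,"wx":0,"wy":0,"wz":0,"grip":0.7},{"x":-38,"y":0,"z":0,"wx":0,"wy":0,"wz":0,"grip":0.7}])

```text
time_s: 48.23
eef_pos: [0.5124, -0.1565, 0.1984]
eef_rot: [0.001, 1.0, 0.018, 0.006]
wrist_force: [1.1, -0.4, -0.5]
grip_width: 0.0599
```

>>> send_rows(steps=[{"x":-38,"y":0,"z":0,"wx":0,"wy":0,"wz":0,"grip":0.7},{"x":0,"y":38,"z":0,"wx":0,"wy":0,"wz":0,"grip":0.7},{"x":0,"y":38,"z":0,"wx":0,"wy":0,"wz":0,"grip":0.7},{"x":0,"y":38,"z":0,"wx":0,"wy":0,"wz":0,"grip":0.7},{"x":0,"y":38,"z":0,"wx":0,"wy":0,"wz":0,"grip":0.7}])

```text
time_s: 48.65
eef_pos: [0.4742, -0.3118, 0.1935]
eef_rot: [0.0, 1.0, 0.017, 0.0]
wrist_force: [0.7, -0.3, -0.1]
grip_width: 0.0598
```

```bash
python3 - <<'E'
from m import *
pst(); t=cam("top","t42",(190,120,490,290),2.6); c=cam("scene","s42",(150,120,350,250),3.8)
for x in blobs(t,(0,0,120),(180,50,255),(385,185,450,240),80):
    rr=cv2.minAreaRect(x); P=onz(t,cv2.boxPoints(rr),.088); print(rr,np.round(P*1e3,1),np.round(P.mean(0)*1e3,1))
E
```

```text
t 48.65 p [ 474.2 -311.8  193.5] x [0.999 0.035 0.001] y [ 0.035 -0.999  0.001] z [ 0.001 -0.001 -1.   ] F [ 0.7 -0.3 -0.1] w 59.8
((408.9058532714844, 208.27645874023438), (33.51637268066406, 16.182960510253906), 85.60128784179688) [[ 616.7 -128.8   88. ]
 [ 619.8 -172.5   88. ]
 [ 529.5 -176.8   88. ]
 [ 526.6 -133.5   88. ]] [ 573.1 -152.9   88. ]
```

View pics/t42.png

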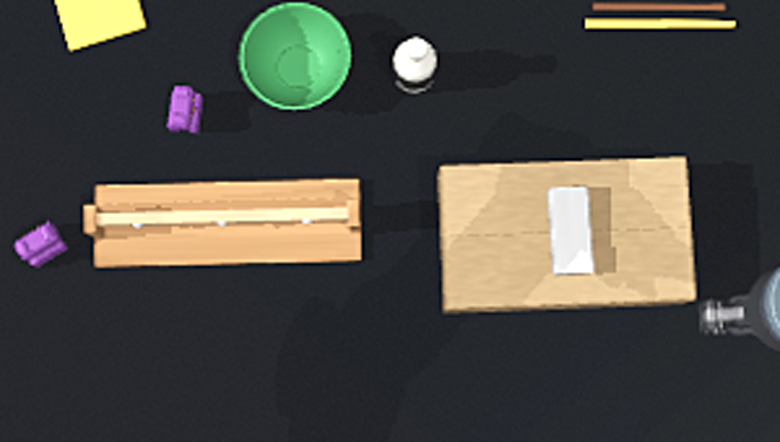

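View pics/s42.png

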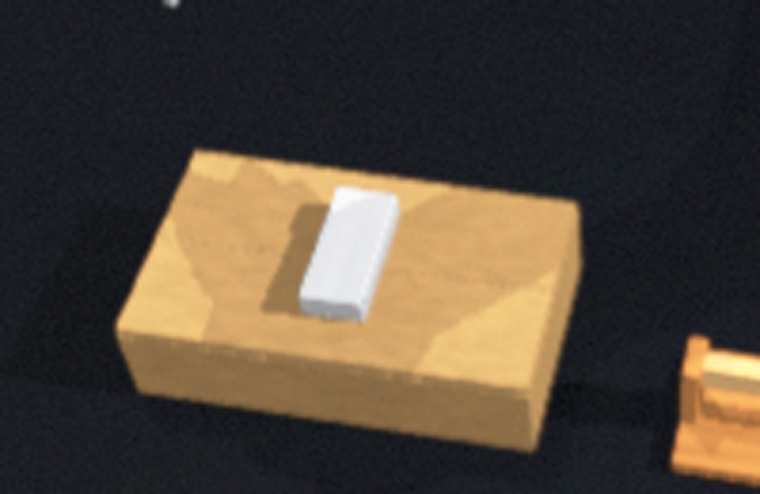

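>>> send_rows(steps=[{"x":0,"y":20,"z":-20,"wx":0,"wy":0,"wz":0,"grip":0.7},{"x":0,"y":0,"z":0,"wx":0,"wy":0,"wz":0,"grip":0.7},{"x":0,"y":0,"z":0,"wx":0,"wy":0,"wz":0,"grip":0.7},{"x":0,"y":0,"z":0,"wx":0,"wy":0,"wz":0,"grip":0.7},{"x":0,"y":0,"z":0,"wx":0,"wy":0,"wz":0,"grip":0.7}])

```text
time_s: 49.17
eef_pos: [0.4749, -0.3284, 0.2118]
eef_rot: [-0.0, 1.0, 0.018, -0.0]
wrist_force: [-0.4, -0.2, 0.3]
grip_width: 0.0603
```

```bash
python3 - <<'E'
from m import *
pst(); c=cam("scene","s43"); t=r.camera("top")
for x in blobs(t,(0,0,120),(180,50,255),(385,185,450,240),80): print(cv2.minAreaRect(x))
E
```

```text
t 49.17 p [ 474.9 -328.4  211.8] x [ 0.999  0.036 -0.001] y [ 0.036 -0.999 -0.001] z [-0.001  0.001 -1.   ] F [-0.4 -0.2  0.3] w 60.3
((408.9058532714844, 208.27645874023438), (33.51637268066406, 16.182960510253906), 85.60128784179688)
```

View pics/s43.png

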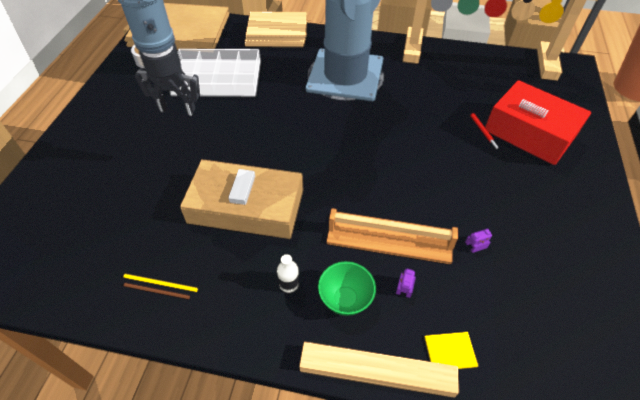

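The carton at (243,198) is closed, with the bar lying across its middle at (242,186). The rail is empty, the glue (288,272) and bowl (347,288) have not moved, and the purple look-alikes are untouched. I'm handing the job in.

```bash
python3 -c "
from workcell import r
print(r.sign_off())"
```

```text
the job is handed in; nothing more can be done
None
```

The order is packed and handed in at about 49 s of the 210 s. The sheep, the bear and both pots stand in the carton. I then folded the left and right short flaps flat, then the near and far long flaps, and laid the steel bar across the seam.

**Last checks:**
- **Contents:** the last view before the long flaps were folded showed both short flaps flat, with both pots and both animals in the carton; the earlier open-carton view showed all four upright.
- **Flaps:** each one was pressed down to its stop at the expected height, and the top looks flat in both the top and scene views.
- **Bar:** its centre measured (573, -153) mm, against a carton centre of about (574, -154) mm. It did not move between two views about half a second apart, with the arm clear.
- **Other things:** the rail is empty, and the glue, the bowl and the purple look-alikes are where they started.

**What went wrong:** my first try at the sheep was a few mm off because I read the arm's position before it had settled. A finger pressed on the sheep's edge with roughly 40 N at the wrist and tilted it on the rail. I backed off, gripped it again and set it down; it came to rest upright. One pot also touched the carton floor with a brief reading of 33 N. Both were finger or held-object contacts, and well under the 120 N wrist limit.

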